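# Put away the rinsed tea cup and its cup board

## Task

Put away the rinsed tea cup and the wooden cup board it stands on. Hang the cup mouth-down on the free leaning peg of the draining stand, gently and on as far as it goes, and slide the board in under the upturned lip of the holder's weighted bar, so that it lies square on top of the pile, fully home against the back stop, with the bar resting on it. Leave the other cups hanging, the pile in place and the teapot and tin alone.

Things in the scene. Friction and masses are not known exactly. Their poses are not given: they have to be found in the camera images.
- cup_center (a point): Centre of the white handleless tea cup standing mouth-down on the loose board. 86 mm tall; outside 62 mm wide at the mouth (below), 55 mm near the foot, foot 53 mm; wall 4 mm; inside 81 mm deep, 54 mm wide at the mouth, 47 mm at the inner bottom. Own z runs from mouth to foot (up at the start): rim at -43 mm, inner bottom at +38 mm, foot at +43 mm. 120 to 230 g.
- peg_tip (a point): Rounded end of the free peg, 141 mm above the counter. Wooden peg 24 mm thick, 145 mm long, leaning 40 degrees from vertical towards its own -x (roughly to the robot): root to tip it runs along (-0.643, 0, 0.766) in this point's axes; z is up, y along the row of pegs. A cup let go on it settles some 12 mm until its upper inner wall lies along the peg.
- stand: The draining stand, fixed: a steel drip tray 165 x 315 mm, 26 mm high, with a low wooden rail along its back that carries a row of three equal pegs 105 mm apart. Cups hang on two of them; any of the three may be the free one. Origin under the middle, y along the row, front towards -x.
- cup_b_center (a point): Centre of a cup of the same kind that already hangs on one of the other pegs; leave alone.
- cup_c_center (a point): Centre of the second cup that already hangs; leave alone.
- board_center (a point): Centre (half-way up) of the loose cup board: a flat pale wooden coaster 160 mm long (own x), 64 mm wide (own y), 10 mm thick, about 65 g, lying on the counter with the cup on it at the start. Either end may go in first.
- holder: The wooden holder, fixed, 20 mm high to its floor, open in front (-x), 100 mm wide; two boards like the loose one lie in it, top face 40 mm above the counter, their front ends overhanging its floor. A back stop ends it. At each side a wire guard 75 mm high stands over x = +7 to +58 mm; the guards are 72 mm apart. Origin on the counter under the middle.
- pile_home (a point): Where the centre of the loose board's underside belongs: middle of the top face of the pile, 40 mm above the counter. Fixed to the holder (5 mm in front of its origin); x runs inwards, away from the robot, to the back stop, whose face is 80 mm beyond this point; y across, z up. The holder's floor begins 65 mm in front of this point.
- bar (a joint): Angle of the weighted bar about its hinge at the back of the holder: 0 resting on the pile of two, growing as it rises, about 0.11 rad on a third board; it rises to 0.6 rad and falls back by its own weight. The bar is a steel roll 24 mm thick, 52 mm wide, on two rods; it presses on the pile 1 mm beyond pile_home with about 3 N.
- lip_edge (a point): Middle of the front edge of the bar's upturned steel lip, 46 mm wide. From here the lip slopes down at 30 degrees to the bar's sole; with the bar on the pile this edge is 65 mm above the counter (25 mm above the pile), 45 mm in front of pile_home. A board pushed in on the pile, end first, lifts the lip and rides under (5 to 10 N).
- pile_top_center (a point): Centre of the upper of the two boards already in the holder.
- pile_low_center (a point): Centre of the lower of the two boards already in the holder.
- teapot_center (a point): Centre of a brown clay teapot, 120 mm wide, 110 mm tall, spout on its own +x; leave alone.
- tin_center (a point): Centre of a dark tea tin with a brass lid, 78 mm wide, 95 mm tall; leave alone.
Mind the look-alikes: they are no part of the job. What is shaped like the part that bears board_center but yellow is not meant. Leave any orange look-alike of the part that bears pile_low_center alone.

How it is judged (in metres and radians):
At the end, for the whole second after the job is handed in: Cup mouth-down and still on the free peg, tip within 12 mm of its inner bottom. Board flat on the pile of two with the bar resting on it: within 8 mm of the back stop, 7 mm of the middle, 0.1 rad of square; the two below still in place within 15 mm (z of peg_tip in the frame of cup_center between 0.026 and 0.045 m and angle between cup_center's own z axis and vertical below 1.2 rad and linear speed of cup below 0.03 m/s and x of peg_tip in the frame of cup_center between -0.027 and 0.027 m and y of peg_tip in the frame of cup_center between -0.027 and 0.027 m and x of board_center in the frame of pile_home between -0.008 and 0.005 m and y of board_center in the frame of pile_home between -0.007 and 0.007 m and z of board_center in the frame of pile_home between 0.001 and 0.01 m and angle between the x axis of board_center and the x axis of pile_home, either way round below 0.1 rad and contact force between bar and board above 0.4 N and linear speed of board below 0.02 m/s and x of pile_top_center in the frame of pile_home between -0.015 and 0.005 m and x of pile_low_center in the frame of pile_home between -0.015 and 0.005 m and z of pile_top_center in the frame of pile_home between -0.01 and 0 m and z of pile_low_center in the frame of pile_home between -0.02 and -0.01 m); the robot touches nothing.
It fails at once if a cup that was already hanging is moved by more than 25 mm (distance of any of cup_b_center, cup_c_center from where it was at the start of the episode above 0.025 m).
It fails at once if the teapot or the tin is moved by more than 25 mm (distance of any of teapot_center, tin_center from where it was at the start of the episode above 0.025 m).
It fails at once if the cup is knocked or pressed against the peg with more than 40 N (contact force between cup and peg above 40 N).
It also fails if it takes over 67 s, if anything falls off the work surface, if the arm or the gripper's body presses on something with over 40 N, if the wrist force passes 120 N, or if a joint passes its speed limit or range.

## Robot

A 6-joint arm with a two-finger parallel gripper is mounted at the origin on the work surface. World frame = base frame: x ahead of the robot, y to its left, z up, the work surface at z = 0. Lengths are in mm, angles in rad, forces in N, time in s.
With the tool pointing down it reaches from about 350 to 975 mm from the base axis. Payload 7.1 kg.
Tool frame: the origin (TCP) lies between the finger pads; the fingertips stand 19 mm ahead of it and the grasp point (between the pads) is the TCP; y points along the fingers, z is the direction in which the jaws open and shut, and the axes are right-handed (so a half turn about y gives the same grasp; the last joint's range is limited). The gripper opens to 88 mm and grips with 3 to 60 N. Pads are 20 mm wide; open, the fingers measure 115 mm over their backs; the gripper's body (75 mm by 178 mm) begins 61 mm behind the grasp point.
Start: joints at [1.191, 0.423, 1.63, -0, 1.089, -0.019], TCP at [220.607, 584.754, 209.575] pointing down, gripper open.
Joint ranges: [-3, 3], [-0.9, 2.11], [0.09, 2.58], [-1.31, 4.45], [0.11, 2.69], [-2.54, 2.54]. Speed limits (rad/s): [2.39, 2.39, 3.01, 3.14, 3.14, 3.14].

## Interface

Orientations are given as a rotation vector (axis times angle).
In Python, from workcell import ctrl gives the robot as it stands.
- The arm moves only by the tool servo_tool, never from a script. Its argument "moves" is text: rows parted by semicolons, each of 6 numbers parted by spaces: the shift along the world's x, y, z in m, then the turn, a rotation vector about the world's x, y, z in degrees. A call has 1 to 8 rows; each row is the pose to reach, as a shift and turn from the pose commanded when the call began; what a row does not reach only later rows make up. A row lasts 1/8 s, in which the tool goes at most 62.5 mm and 10.7 degrees, less where a joint would pass 70% of its speed; a pose out of reach is approached as far as the arm can. A call with a gripper value outside its range is refused whole. "hand" is the closure in counts, from 0 (fully open) to 255 (shut), set as the call begins (left out, the last holds). The fingers move at their own pace and stop on an object; the grip force is fixed at half the most. Time passes only in rows, so rows that repeat a pose let the fingers close. It gives the time, the measured TCP pose, the force and the opening at its end, in the units of the state.
- ctrl.get_obs(): the state, without advancing time (a new reading comes with each control period).
- ctrl.get_image(name): name is "scene" or "top"; returns a dict with "pixels" (480x640x3 uint8, red, green, blue), "depth" (480x640 float32, mm along the optical axis (not along the pixel's ray), 0 where there is no reading), "vertical_fov" (degrees; the focal length in pixels is half the picture's height over the tangent of half this angle, whatever the lens; pixels are square), "cx", "cy" (the principal point, pixels), "xyz" and "attitude" of the camera in the world. Camera axes: x right, y up, looking along -z (the intrinsics and any distortion apply to the point x, -y, -z); pixel columns grow to the right and rows downward; lengths in mm; the calibration is good to about 2 mm. A picture is of the moment at which its call begins.
- ctrl.close_job(): hands the job in, once; it reports no verdict.
The state is a dict: "t": time; "qpos": joint angles; "qvel": joint speeds; "joint_torque": joint torques, N m; "ee_pos": TCP position; "orientation": TCP orientation; "ft_force": force on the tool from outside, world axes, zero at the start; "moment": the same for the moment, N m; "width": finger opening in mm.
Only numpy, scipy, OpenCV 4.12 (cv2) and the standard library are available. Lean on these libraries where they do the work, as an engineer would, in place of code of your own. Each camera call takes 0.05 s, during which the arm holds its last target.

## Working session

There is one attempt and no reset: what is moved stays moved. The work goes in short steps, Python scripts to look and compute and a tool call to move; the robot and the scene stay as the last step left them, time stands still between calls to the robot, and variables do not carry over. Pictures are saved under pics/ and viewed, and the job is handed in when it is done.

Besides the shell and the picture viewer there is one more tool, called after "Emit:" by a JSON object that holds its "name" and its "arguments". servo_tool: Moves the arm, as the interface text tells. Its arguments: {"type":"object","properties":{"moves":{"type":"string"},"hand":{"type":"number"}},"required":["moves"]}

```bash
ls; mkdir -p pics; cat > h.py <<'E'
import numpy as np, cv2
from workcell import ctrl
from scipy.spatial.transform import Rotation as R
def grab(n):
    im=ctrl.get_image(n); cv2.imwrite(f'pics/tmp_{n}.png',im['pixels'][:,:,::-1]); np.save(f'{n}.npy',im,allow_pickle=True); return im
def load(n): return np.load(f'{n}.npy',allow_pickle=True).item()
E
python3 - <<'E'
from h import *
for n in('scene','top'):
    im=grab(n); print({k:v for k,v in im.items() if k not in('pixels','depth')}); print(im['depth'].min(),im['depth'].max())
    cv2.imwrite(f'pics/{n}_0.png',im['pixels'][:,:,::-1])
print(ctrl.get_obs())
E
```

```text
pics
{'vertical_fov': 49.96878309986734, 'cx': 323.01519543250816, 'cy': 236.5444277701079, 'xyz': array([1305.71824749,  494.49221375,  727.17882396]), 'attitude': array([0.56350629, 1.01720548, 1.98645496])}
0.0 3999.9167
{'vertical_fov': 56.159429961131636, 'cx': 316.74109966448043, 'cy': 235.66183444292807, 'xyz': array([ 406.96725758,    3.13359656, 1055.29869586]), 'attitude': array([ 0.09512969, -0.13706986, -1.57706968])}
0.0 2031.4154
{'t': 0.1, 'qpos': array([ 1.19100760e+00,  4.23776229e-01,  1.63063568e+00, -8.61295071e-06,
        1.08860685e+00, -1.89727741e-02]), 'qvel': array([-0.00127068,  0.00025257, -0.00204561,  0.0005731 , -0.00055785,
        0.00017917]), 'joint_torque': array([-9.32511721e-04, -5.45614386e+01, -2.74322516e+01,  6.45036972e-02,
        1.88810402e-02, -4.48978608e-05]), 'ee_pos': array([220.41002216, 584.2665884 , 208.86339182]), 'orientation': array([-1.55359577,  0.28337433, -0.28294038]), 'ft_force': array([-0.36870338,  1.37882374, -0.36501794]), 'moment': array([-0.01001711, -0.01365286, -0.00064076]), 'width': 87.73519698626217}
```

View pics/scene_0.png

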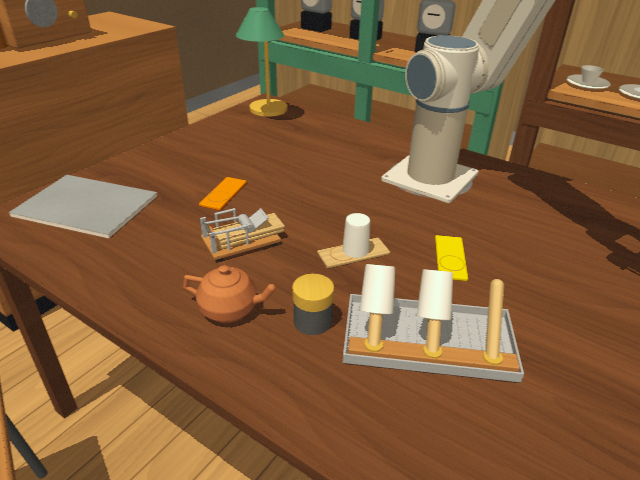

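View pics/top_0.png

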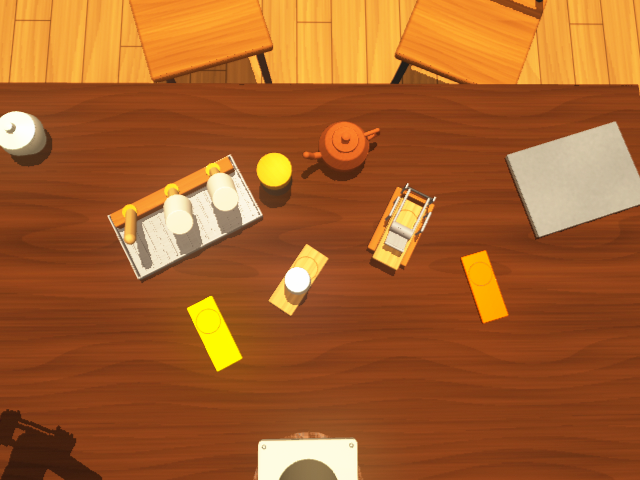

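Top view: the target cup is at (297,280) on the pale board (299,280). Look-alikes are the hanging cups (179,215) and (222,192), the white jar (20,133), the yellow board (214,333) and the orange board (484,286). The free peg is at (130,225) and the holder at (402,228). I choose the white cup on the pale board, and will check it with a crop.

```bash
cat >> h.py <<'E'
def f_of(im): return im['pixels'].shape[0]/2/np.tan(np.radians(im['vertical_fov'])/2)
def cloud(im):
    f=f_of(im); v,u=np.mgrid[0:480,0:640]; d=im['depth'].astype(float)
    P=np.stack([(u-im['cx'])/f*d,-(v-im['cy'])/f*d,-d],-1)
    return P@R.from_rotvec(im['attitude']).as_matrix().T+im['xyz']
def ray(im,u,v,z):
    f=f_of(im); d=R.from_rotvec(im['attitude']).apply([(u-im['cx'])/f,-(v-im['cy'])/f,-1]); 
    return im['xyz']+d*(z-im['xyz'][2])/d[2]
def proj(im,p):
    f=f_of(im); q=R.from_rotvec(im['attitude']).inv().apply(np.asarray(p)-im['xyz']); return im['cx']+f*q[...,0]/-q[...,2], im['cy']-f*q[...,1]/-q[...,2]
E
python3 - <<'E'
from h import *
t=load('top'); s=load('scene'); C=cloud(t); D=cloud(s)
for p in[(300,330),(100,330),(500,240),(297,280),(280,305),(130,210),(130,240),(179,215),(222,192),(274,170),(344,138),(395,255),(398,238)]: print('top',p,C[p[1],p[0]].round(1))
for p in[(300,200),(150,280),(357,220),(330,255),(496,284),(313,285)]: print('scene',p,D[p[1],p[0]].round(1))
a=cv2.resize(t['pixels'][240:320,250:350,::-1],None,fx=4,fy=4,interpolation=cv2.INTER_CUBIC)
b=cv2.resize(t['pixels'][175:275,360:450,::-1],None,fx=4,fy=4,interpolation=cv2.INTER_CUBIC)
H=np.zeros((400,760,3),np.uint8);H[:320,:400]=a;H[:,400:]=b[:, :360];cv2.imwrite('pics/crop1.png',H)
b=cv2.resize(s['pixels'][180:300,180:400,::-1],None,fx=3.5,fy=3.5,interpolation=cv2.INTER_CUBIC);cv2.imwrite('pics/crop2.png',b)
E
```

```text
top (300, 330) [3.449e+02 1.500e+01 3.000e-01]
top (100, 330) [350.6 471.3  -4.5]
top (500, 240) [ 549.9 -464.5    0.6]
top (297, 280) [454.6  19.6  99.2]
top (280, 305) [402.3  60.3  12.2]
top (130, 210) [618.3 396.3  49.2]
top (130, 240) [536.8 357.3 141.2]
top (179, 215) [586.8 258.7 146.8]
top (222, 192) [633.9 171.9 149. ]
top (274, 170) [696.2  69.   96.2]
top (344, 138) [766.1 -85.9 105. ]
top (395, 255) [ 512.1 -202.8   39.4]
top (398, 238) [ 549.1 -208.2   53.7]
scene (300, 200) [ 341.5 -226.1    2.9]
scene (150, 280) [ 8.010e+02 -2.892e+02 -6.000e-01]
scene (357, 220) [460.9  21.9  97.8]
scene (330, 255) [506.6 -16.9  10.1]
scene (496, 284) [546.1 360.9 139.3]
scene (313, 285) [697.2  69.7  94.4]
```

View pics/crop1.png

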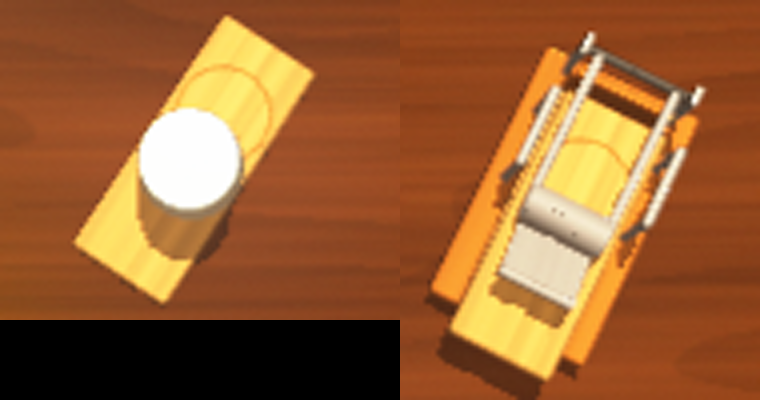

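View pics/crop2.png

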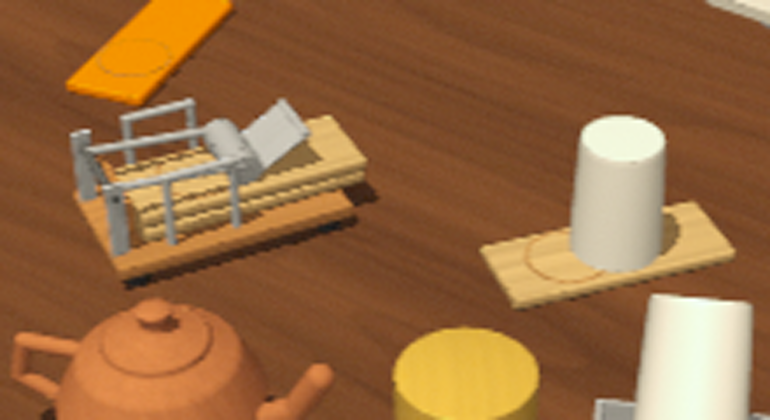

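The crops confirm the white cup standing mouth-down on the pale board, and the bar with its lip over the pile. Next I measure.

```bash
cat > meas.py <<'E'
from h import *
def rect(P):
    (c,wh,a)=cv2.minAreaRect(P[:,:2].astype(np.float32)); 
    b=cv2.boxPoints((c,wh,a)); e=b[1]-b[0]; e2=b[2]-b[1]
    if np.hypot(*e2)>np.hypot(*e): e,e2=e2,e
    return np.round(c,1),np.round(sorted(wh),1),np.degrees(np.arctan2(e[1],e[0])).round(2)%180
def near(P,c,r): return (np.hypot(P[...,0]-c[0],P[...,1]-c[1])<r)
for n in('top','scene'):
    im=load(n); C=cloud(im); px=im['pixels'].astype(int)
    hsv=cv2.cvtColor(im['pixels'],cv2.COLOR_RGB2HSV)
    z=C[...,2]
    m=near(C,(455,20),110)&(z>6)&(z<15)
    print(n,'board',rect(C[m]),C[m][:,2].mean())
    # colour contour rectangle cast at z=10
    m=near(C,(458,20),60)&(z>94)&(z<102); P=C[m]
    (c,r)=cv2.minEnclosingCircle(P[:,:2].astype(np.float32)); print(' cupfoot',np.round(c,1),round(r,1),P[:,2].mean().round(1),m.sum())
    m=near(C,(570,-215),100)&(z>35)&(z<43)&(C[...,1]>-400); print(' pile',rect(C[m]),C[m][:,2].mean(),m.sum())
    m=near(C,(570,-215),130)&(z>15)&(z<25); print(' floor',rect(C[m]),m.sum())
    m=near(C,(580,380),110)&(z>60)&(z<150)&near(C,(580,380),90)
    P=C[m]; print(' peg pts',len(P))
    if len(P):
        for lo in range(60,150,10):
            q=P[(P[:,2]>=lo)&(P[:,2]<lo+10)]
            if len(q): print('   ',lo,q.mean(0).round(1),np.ptp(q,axis=0).round(1))
    m=near(C,(590,270),180)&(z>22)&(z<30); print(' tray',rect(C[m]),m.sum())
E
python3 meas.py
```

```text
top board (array([473.5,  50.7]), array([137.3, 179.7]), np.float32(144.05)) 10.180010623750912
 cupfoot [456.2  20.9] 26.9 96.4 452
 pile (array([ 572. , -216.3]), array([ 81.8, 177.1]), np.float32(152.94)) 39.92717380403349 1162
 floor (array([ 578.7, -220.1]), array([100.3, 176.5]), np.float32(152.63)) 823
 peg pts 383
    60 [602.8 387.8  64.7] [21.4 25.7  9.7]
    70 [594.8 383.3  75.8] [20.8 26.6  8.6]
    80 [592.2 369.7  85.5] [51.9 83.4  9.2]
    90 [589.5 363.2  94.8] [55.3 86.2  9.6]
    100 [581.9 359.3 105.1] [54.8 87.   9.7]
    110 [574.7 351.8 115.5] [53.1 84.7  9.6]
    120 [561.9 359.1 124.8] [67.5 84.5  9.1]
    130 [546.4 356.  135.5] [64.2 81.4  9.9]
    140 [541.4 361.5 142.2] [20.5 16.9  6.1]
 tray (array([603.8, 276.6]), array([151.1, 316. ]), np.float32(117.39)) 496
scene board (array([460.3,  19.1]), array([ 68.6, 160.5]), np.float32(146.51)) 10.329700362269715
 cupfoot [455.2  20.5] 29.5 96.7 259
 pile (array([ 573.3, -216.2]), array([ 82.1, 181.8]), np.float32(153.35)) 40.03679763429221 730
 floor (array([ 577.6, -216.2]), array([ 99. , 180.9]), np.float32(150.75)) 640
 peg pts 1145
    60 [600.5 391.2  65.1] [21.7 26.2  9.9]
    70 [592.6 387.6  74.9] [19.2 25.6  9.9]
    80 [593.6 364.8  85.3] [55.5 89.6  9.9]
    90 [591.  353.4  95. ] [64.4 90.2  9.8]
    100 [582.8 351.8 105.2] [65.8 88.9  9.8]
    110 [575.9 346.4 115.1] [63.2 90.6 10. ]
    120 [564.9 348.9 124.9] [61.6 87.3 10. ]
    130 [553.7 354.1 134.7] [61.8 84.6  9.9]
    140 [541.8 362.2 142.4] [18.6 17.1  5.5]
 tray (array([607.6, 279.6]), array([172.2, 315.5]), np.float32(117.68)) 1170
```

```bash
cat > meas2.py <<'E'
from h import *
from scipy.optimize import least_squares
t=load('top'); s=load('scene')
# peg cylinder fit
Ps=[]
for n,im in(('top',t),('scene',s)):
    C=cloud(im); P=C[(C[...,2]>60)&(C[...,2]<139)]
    a=np.array([541,362,141.]); d=np.array([-.643*.887,-.643*.462,.766])
    r=np.linalg.norm(np.cross(P-a,d),axis=1); P=P[r<19]; print(n,len(P)); Ps.append(P)
    def res(x,P=P):
        d=np.array([-.643*np.cos(x[2]),-.643*np.sin(x[2]),.766]); return np.linalg.norm(np.cross(P-[x[0],x[1],130],d),axis=1)-12
    o=least_squares(res,[545,362,np.radians(27)],loss='soft_l1',f_scale=1.5); print(n,'peg axis at z130',o.x[:2].round(1),'yaw',np.degrees(o.x[2]).round(2),'rms',np.sqrt((o.fun**2).mean()).round(2))
P=np.vstack(Ps)
o=least_squares(lambda x:res(x,P),[545,362,np.radians(27)],loss='soft_l1',f_scale=1.5);print('both',o.x[:2].round(1),np.degrees(o.x[2]).round(2))
# cup: cone side + foot
for n,im in(('top',t),('scene',s)):
    C=cloud(im); m=(np.hypot(C[...,0]-456,C[...,1]-21)<45)&(C[...,2]>18)&(C[...,2]<90); P=C[m]
    o=least_squares(lambda x:np.hypot(P[:,0]-x[0],P[:,1]-x[1])-(31-3.5*(P[:,2]-10)/80),[456,21],loss='soft_l1');print(n,'cup side',o.x.round(1),len(P),np.abs(o.fun).mean().round(2))
k=lambda im,L,x0,y0,sc,z:np.array([ray(im,(x+.5)/sc-.5+x0,(y+.5)/sc-.5+y0,z)[:2] for x,y in L])
def rp(name,b):
    print(name,'c',b.mean(0).round(1),[(np.hypot(*(b[(i+1)%4]-b[i])).round(1),(np.degrees(np.arctan2(*(b[(i+1)%4]-b[i])[::-1]))%180).round(1)) for i in range(len(b))])
rp('board top',k(t,[(225,15),(313,73),(165,303),(75,243)],250,240,4,10))
rp('board scene',k(s,[(481,250),(695,203),(735,251),(516,306)],180,180,3.5,10))
off=400
rp('floor top',k(t,[(550-off,48),(430-off,297),(575-off,367),(700-off,118)],360,175,4,20))
b=k(t,[(450-off,330),(548-off,380)],360,175,4,40);print('pilefront top',b.round(1),b.mean(0).round(1),np.hypot(*(b[1]-b[0])).round(1),np.degrees(np.arctan2(*(b[1]-b[0])[::-1])))
b=k(s,[(367,157),(329,118)],180,180,3.5,40);print('pilefront scene',b.round(1),b.mean(0).round(1),np.hypot(*(b[1]-b[0])).round(1),np.degrees(np.arctan2(*(b[1]-b[0])[::-1])))
b=k(s,[(354,213),(124,270)],180,180,3.5,20);print('floor right edge scene',b.round(1),np.hypot(*(b[1]-b[0])).round(1),np.degrees(np.arctan2(*(b[1]-b[0])[::-1])))
print('start tool axes',R.from_rotvec(ctrl.get_obs()['orientation']).as_matrix().round(3))
E
python3 meas2.py
```

```text
top 280
top peg axis at z130 [543.3 363.8] yaw 26.41 rms 1.59
scene 830
scene peg axis at z130 [540.3 362.8] yaw 27.39 rms 1.35
both [541.1 362.9] 27.08
top cup side [457.1  20.8] 69 0.14
scene cup side [453.7  20.3] 680 1.1
board top c [461.4  17.9] [(np.float64(61.7), np.float64(55.9)), (np.float64(157.2), np.float64(146.5)), (np.float64(62.0), np.float64(56.1)), (np.float64(157.4), np.float64(146.4))]
board scene c [462.5  19.8] [(np.float64(159.3), np.float64(146.4)), (np.float64(59.2), np.float64(56.4)), (np.float64(160.0), np.float64(147.9)), (np.float64(63.4), np.float64(55.8))]
floor top c [ 582.  -222.7] [(np.float64(166.5), np.float64(153.0)), (np.float64(92.9), np.float64(63.5)), (np.float64(167.3), np.float64(151.3)), (np.float64(97.6), np.float64(63.9))]
pilefront top [[ 507.6 -150.3]
 [ 478.7 -205.2]] [ 493.1 -177.7] 62.1 -117.79278119746598
pilefront scene [[ 504.2 -151.1]
 [ 481.1 -203.2]] [ 492.6 -177.1] 57.0 -113.87210934068392
floor right edge scene [[ 539.5 -135. ]
 [ 676.3 -214.2]] 158.1 -30.075610509535394
start tool axes [[ 0.936 -0.001  0.353]
 [-0.353 -0.001  0.936]
 [-0.    -1.    -0.001]]
```

Emit:
{"name": "servo_tool", "arguments": {"moves": "0.2354 -0.564 -0.03 0 0 47.8;0.2354 -0.564 -0.03 0 0 47.8;0.2354 -0.564 -0.03 0 0 47.8;0.2354 -0.564 -0.03 0 0 47.8;0.2354 -0.564 -0.03 0 0 47.8;0.2354 -0.564 -0.03 0 0 47.8;0.2354 -0.564 -0.03 0 0 47.8;0.2354 -0.564 -0.03 0 0 47.8", "hand": 0}}

```text
t: 1.1
ee_pos: [410.6, 129.2, 185.4]
orientation: [-1.539, -0.372, 0.371]
ft_force: [2.1, -0.1, -0.3]
width: 88.4
```

Emit:
{"name": "servo_tool", "arguments": {"moves": "0 0 0 0 0 0;0 0 0 0 0 0"}}

```text
t: 1.35
ee_pos: [409.9, 131.1, 185.3]
orientation: [-1.539, -0.37, 0.371]
ft_force: [0.1, -0.2, -0.0]
width: 87.8
```

```bash
cat >> h.py <<'E'
def tool():
    o=ctrl.get_obs(); M=R.from_rotvec(o['orientation']).as_matrix(); return o,M
def turn_to(y,z):
    """rotvec deg from current orientation to one with tool y,z axes"""
    o,M=tool(); y=np.array(y,float);y/=np.linalg.norm(y); z=np.array(z,float); z-=y*(z@y); z/=np.linalg.norm(z)
    T=np.column_stack([np.cross(y,z),y,z]); return np.degrees(R.from_matrix(T@M.T).as_rotvec()).round(2)
def ang(a): a=np.radians(a); return np.array([np.cos(a),np.sin(a),0])
E
python3 - <<'E'
from h import *
o,M=tool(); print(M.round(3),o['qpos'].round(3)); print(turn_to([0,0,-1],ang(117.1)), np.array([456,20.8,170])-o['ee_pos'])
E
```

```text
[[ 0.891 -0.001 -0.455]
 [ 0.455  0.     0.891]
 [-0.    -1.     0.   ]] [ 0.282  0.171  2.062  0.     0.909 -1.762]
[-0.01 -0.03  0.05] [  46.09300527 -110.28470568  -15.31504902]
```

Emit:
{"name": "servo_tool", "arguments": {"moves": "0.0461 -0.1103 -0.0153 0 0 0;0.0461 -0.1103 -0.0153 0 0 0;0.0461 -0.1103 -0.0153 0 0 0;0.0461 -0.1103 -0.05 0 0 0;0.0461 -0.1103 -0.08 0 0 0;0.0461 -0.1103 -0.1 0 0 0;0.0461 -0.1103 -0.12 0 0 0;0.0461 -0.1103 -0.12 0 0 0"}}

```text
t: 2.35
ee_pos: [454.7, 22.9, 64.5]
orientation: [-1.537, -0.371, 0.376]
ft_force: [0.1, -0.6, 0.3]
width: 87.9
```

```bash
python3 - <<'E'
from h import *
im=grab('top'); s=grab('scene')
a=cv2.resize(im['pixels'][220:340,240:360,::-1],None,fx=3,fy=3); b=cv2.resize(s['pixels'][120:290,290:430,::-1],None,fx=2.8,fy=2.8)
H=np.zeros((480,760,3),np.uint8);H[:360,:360]=a;H[:476,366:366+392]=b;cv2.imwrite('pics/g1.png',H); print(ctrl.get_obs()['ee_pos'])
E
```

```text
[456.12062931  22.29684742  65.85628841]
```

View pics/g1.png

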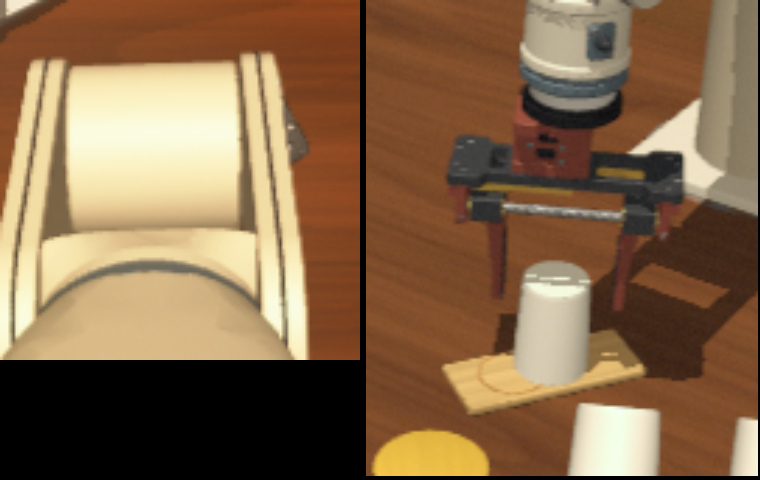

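```bash
python3 - <<'E'
from h import *
s=load('scene'); o,M=tool(); p=o['ee_pos']; print(p,o['ft_force'])
for sg in(-1,1):
    u,v=proj(s,p+M[:,1]*19+sg*50*M[:,2]); print((u-290)*2.8+366,(v-120)*2.8)
u,v=proj(s,np.array([456,20.8,53])); print('cup',(u-290)*2.8+366,(v-120)*2.8)
E
```

```text
[456.12062931  22.29684742  65.85628841] [ 0.45733178  0.2788709  -0.48480356]
492.7516186554279 323.90656353774006
614.2704043597893 335.1554837461691
cup 552.249300129262 322.6860555136445
```

```bash
python3 - <<'E'
from h import *
s=load('scene'); C=cloud(s)
b=cv2.resize(s['pixels'][165:265,310:400,::-1],None,fx=6,fy=6); cv2.imwrite('pics/g2.png',b)
for u in (336,337,338,380,381): 
  for v in(215,222,225,228,231,234): print(u,v,C[v,u].round(0))
E
```

```text
336 215 [487. -18. 109.]
336 222 [485. -18.  89.]
336 225 [485. -18.  81.]
336 228 [396. -73.   2.]
336 231 [405. -67.   1.]
336 234 [420. -57.   4.]
337 215 [486. -16. 110.]
337 222 [485. -16.  90.]
337 225 [486. -14.  83.]
337 228 [391. -73.  -0.]
337 231 [400. -67.  -2.]
337 234 [416. -57.   2.]
338 215 [486. -13. 111.]
338 222 [484. -13.  91.]
338 225 [487. -11.  85.]
338 228 [392. -70.   1.]
338 231 [401. -63.   0.]
338 234 [412. -56.  -0.]
380 215 [441.  67. 118.]
380 222 [443.  70. 102.]
380 225 [445.  72.  96.]
380 228 [436.  69.  82.]
380 231 [337.  21.  -1.]
380 234 [349.  28.  -0.]
381 215 [445.  72. 122.]
381 222 [439.  71. 100.]
381 225 [442.  73.  94.]
381 228 [438.  72.  84.]
381 231 [335.  23.  -1.]
381 234 [349.  30.   1.]
```

View pics/g2.png

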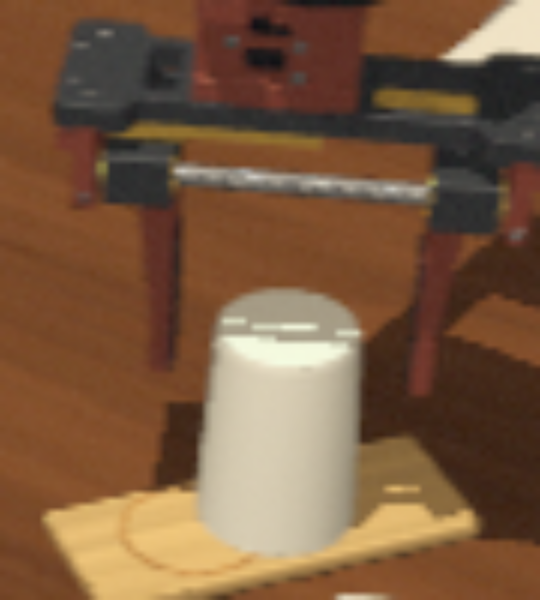

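```bash
python3 - <<'E'
from h import *
print(ctrl.get_obs()['t']);s=grab('scene'); C=cloud(s)
b=cv2.resize(s['pixels'][165:265,310:400,::-1],None,fx=6,fy=6); cv2.imwrite('pics/g3.png',b); print(ctrl.get_obs()['t'],ctrl.get_obs()['ee_pos'],ctrl.get_obs()['ee_pos'])
for u in (337,380):
  for v in(215,222,225,228,231,234): print(u,v,C[v,u].round(0))
E
```

```text
2.45
2.5 [456.5113797   21.95303469  66.13079513] [456.5113797   21.95303469  66.13079513]
337 215 [487. -15. 110.]
337 222 [487. -14.  92.]
337 225 [486. -14.  84.]
337 228 [391. -73.   0.]
337 231 [402. -66.  -1.]
337 234 [413. -58.  -0.]
380 215 [443.  69. 120.]
380 222 [442.  70. 101.]
380 225 [440.  70.  92.]
380 228 [441.  71.  85.]
380 231 [337.  21.  -1.]
380 234 [350.  28.   0.]
```

View pics/g3.png

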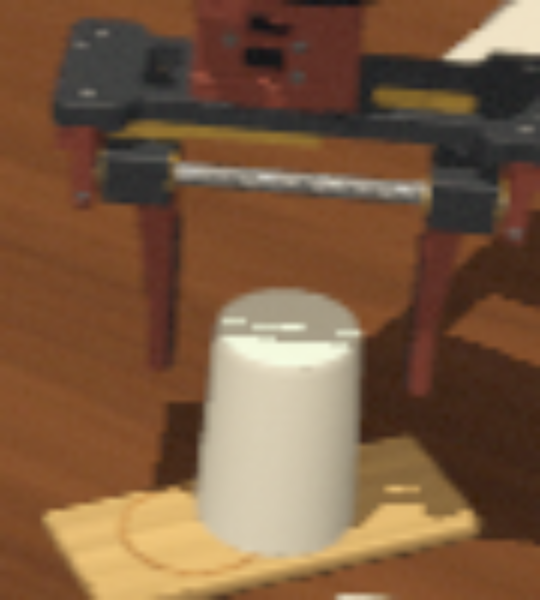

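```bash
python3 - <<'E'
from h import *
s=load('scene'); C=cloud(s)
for u,v in [(330,192),(330,197),(335,200),(338,205),(388,200),(388,203),(327,182),(322,172),(350,182),(350,188),(360,195),(355,214),(357,226)]: print(u,v,C[v,u].round(0),s['pixels'][v,u])
t=load('top');Ct=cloud(t)
E
```

```text
330 192 [512. -19. 179.] [49 48 48]
330 197 [514. -18. 168.] [50 50 49]
335 200 [491. -20. 149.] [95 48 40]
338 205 [485. -15. 136.] [78 44 38]
388 200 [456.  90. 172.] [48 49 45]
388 203 [457.  91. 165.] [46 45 44]
327 182 [513. -27. 201.] [82 80 77]
322 172 [483. -61. 201.] [92 89 84]
350 182 [484.  12. 201.] [74 42 37]
350 188 [ 200. -154.    0.] [139  99  47]
360 195 [479.  35. 175.] [112 109 102]
355 214 [441.   4.  97.] [165 155 132]
357 226 [479.  33.  96.] [231 221 195]
```

Scene crop: the fingertips show at crop (160,368) and (420,393). Depth puts them at about z = 80 mm, level with the foot, while the reported TCP of 66 would put them at 47. The reported height disagrees with the picture by about 30 mm. I'll go down by an amount that is safe either way, then compare again.

Emit:
{"name": "servo_tool", "arguments": {"moves": "0 -0.001 -0.013 0 0 0;0 -0.001 -0.025 0 0 0;0 -0.001 -0.025 0 0 0"}}

```text
t: 2.88
ee_pos: [455.3, 19.6, 39.4]
orientation: [-1.538, -0.369, 0.373]
ft_force: [-0.6, -0.2, -0.3]
width: 87.8
```

```bash
cat > tips.py <<'E'
from h import *
import sys
s=grab('scene'); C=cloud(s); px=s['pixels'].astype(int)
red=(px[...,0]>1.5*px[...,1])&(px[...,0]>1.5*px[...,2])&(px[...,0]<120)
o,M=tool(); p=o['ee_pos']
Z=(C-p)@M   # tool coords
m=(abs(Z[...,0])<40)&(abs(Z[...,2])<75)&(Z[...,1]>-200)&(Z[...,1]<60)&red&(C[...,2]>5)
for sg in(-1,1):
    q=m&(np.sign(Z[...,2])==sg); T=Z[q]; 
    print('finger',sg,'tool coords max y',np.percentile(T[:,1],[90,97,100]).round(1),'z med near tip',np.median(T[T[:,1]>T[:,1].max()-40][:,2]).round(1),'x med',np.median(T[T[:,1]>T[:,1].max()-40][:,0]).round(1),q.sum())
print(p.round(1),o['ft_force'].round(1),o['width'])
u0,v0=proj(s,p); u0=int(np.clip(u0-60,0,520));v0=int(np.clip(v0-75,0,360))
cv2.imwrite('pics/%s.png'%sys.argv[1],cv2.resize(s['pixels'][v0:v0+120,u0:u0+120,::-1],None,fx=5,fy=5))
E
python3 tips.py g4
```

```text
finger -1 tool coords max y [-45.  -22.3 -14.3] z med near tip -47.7 x med 8.7 461
finger 1 tool coords max y [-34.7 -21.1 -14. ] z med near tip 49.6 x med 9.2 314
[455.7  19.6  39.8] [ 0.4 -0.5 -0.8] 87.55071053572844
```

View pics/g4.png

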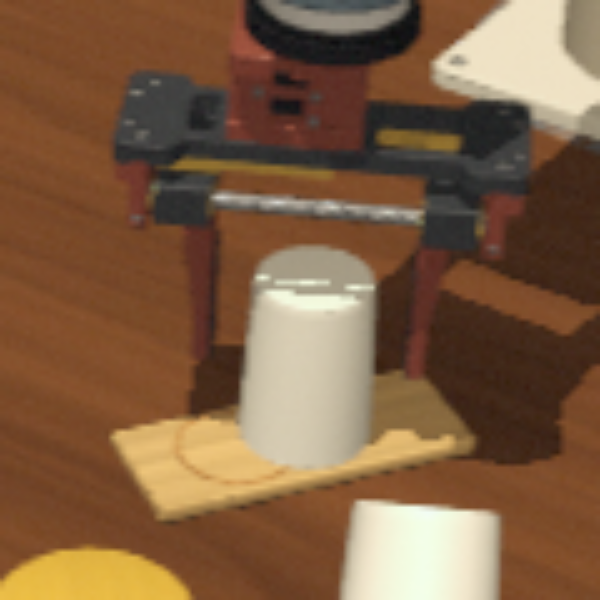

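Seen: fingertips at (200,360) and (415,378), cup foot at (313,265). Everything rendered sits 33 mm back along the tool from the reported TCP, so I take the true grasp point as reported TCP − 33 mm along the tool, and will re-check once it is tilted. Closing on the cup now.

Emit:
{"name": "servo_tool", "arguments": {"moves": "0 0.001 -0.006 0 0 0;0 0.001 -0.006 0 0 0;0 0.001 -0.006 0 0 0;0 0.001 -0.006 0 0 0;0 0.001 -0.006 0 0 0;0 0.001 -0.006 0 0 0;0 0.001 -0.006 0 0 0;0 0.001 -0.006 0 0 0", "hand": 255}}

```text
t: 3.92
ee_pos: [456.3, 20.8, 34.5]
orientation: [-1.539, -0.371, 0.371]
ft_force: [-0.9, 0.7, 0.7]
width: 56.3
```

```bash
python3 tips.py g5
```

```text
finger -1 tool coords max y [-54.  -24.8  23.3] z med near tip -33.4 x med 6.6 437
finger 1 tool coords max y [-38.4 -21.8  24.5] z med near tip 33.0 x med 6.0 303
[456.3  20.8  34.5] [-0.5  0.4  1.5] 56.32319563067061
```

View pics/g5.png

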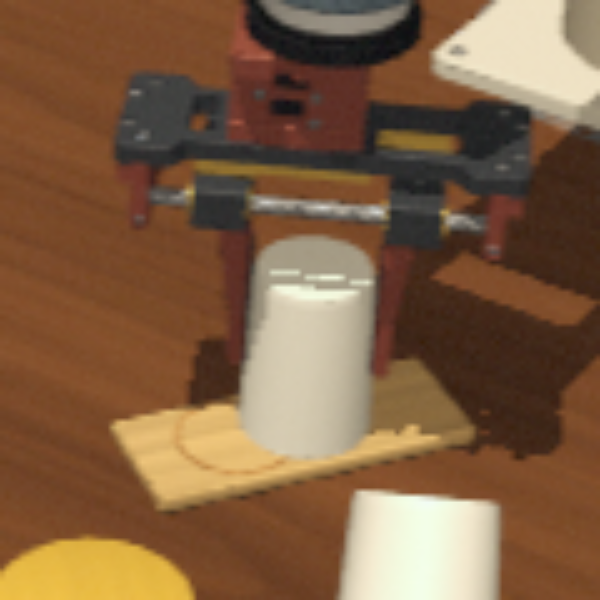

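Seen: the fingers are closed on the cup at (238,360) and (382,370). The opening of 56.3 mm matches the cup's upper part and agrees with the corrected grasp height. Lifting.

Emit:
{"name": "servo_tool", "arguments": {"moves": "0 0 0.01 0 0 0;0 0 0.03 0 0 0;0 0 0.06 0 0 0;0 0 0.1 0 0 0;0 0 0.14 0 0 0;0 0 0.14 0 0 0"}}

```text
t: 4.72
ee_pos: [458.2, 20.8, 177.5]
orientation: [-1.54, -0.376, 0.366]
ft_force: [0.7, 0.0, -1.6]
width: 56.7
```

```bash
python3 - <<'E'
from h import *
o,M=tool(); d=np.array([-.643*np.cos(np.radians(27.1)),-.643*np.sin(np.radians(27.1)),.766]); tip=np.array([532.9,358.7,141])
print(turn_to(-d,ang(117.1)),o['ee_pos'],o['qpos'].round(2),o['width'],o['ft_force'])
for k in(63,): print('pre',tip+d*(k-18.5)-o['ee_pos'])
E
python3 tips.py g6
```

```text
[ 1.822e+01 -3.525e+01  3.000e-02] [458.17605869  20.8220088  177.4900342 ] [ 0.02  0.22  2.02 -0.    0.9  -2.02] 56.65181495718222 [ 0.67776963  0.0248725  -1.57598136]
pre [ 49.25183722 324.843257    -2.4030342 ]
finger -1 tool coords max y [-56.3 -30.2 -16.4] z med near tip -34.0 x med 10.7 571
finger 1 tool coords max y [-45.1 -24.2 -10.5] z med near tip 32.1 x med 11.2 393
[456.8  20.8 175.7] [ 0.1  0.4 -1.9] 56.52638469449886
```

View pics/g6.png

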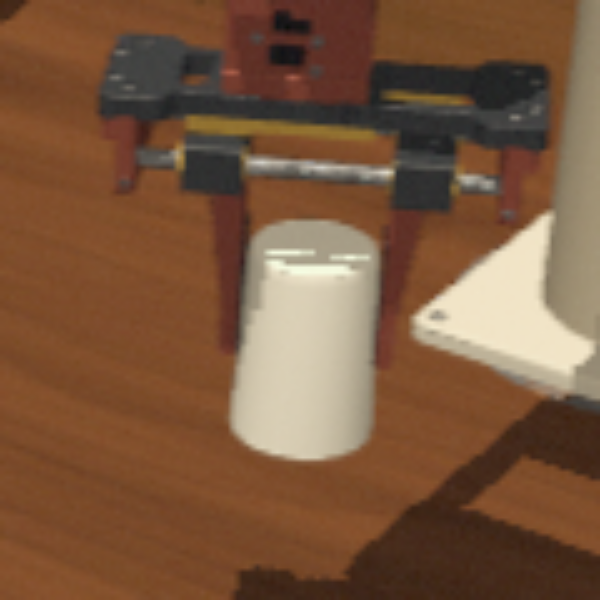

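Seen: the cup is held upright between the fingers (foot at (313,235), mouth at (303,440)), with a weight reading of about 1.9 N. Moving to the standoff and tilting.

Emit:
{"name": "servo_tool", "arguments": {"moves": "-0.01 0.05 0.03 4.55 -8.81 0;-0.01 0.1 0.05 9.1 -17.6 0;-0.01 0.15 0.05 13.6 -26.4 0;-0.01 0.2 0.05 18.22 -35.25 0;-0.01 0.26 0.05 18.22 -35.25 0;-0.01 0.325 0.05 18.22 -35.25 0;-0.01 0.325 0.05 18.22 -35.25 0;-0.01 0.325 0.05 18.22 -35.25 0"}}

```text
t: 5.78
ee_pos: [440.9, 277.9, 217.3]
orientation: [-1.326, -0.843, -0.143]
ft_force: [-0.1, 0.3, -1.1]
width: 56.4
```

```bash
python3 tips.py g7; python3 - <<'E'
from h import *
o,M=tool(); print(o['qpos'].round(2),M.round(3),o['ee_pos'])
s=load('scene'); cv2.imwrite('pics/s7.png',s['pixels'][:,:,::-1])
E
```

```text
finger -1 tool coords max y [-80.6 -30.1 -14.5] z med near tip -37.7 x med -2.1 410
finger 1 tool coords max y [-82.2 -38.2 -14.7] z med near tip 29.3 x med 6.8 356
[441.8 279.7 217.9] [ 1.2  0.6 -1.7] 56.121527831882936
[ 0.58  0.08  2.29 -0.49  0.13 -1.  ] [[ 0.704  0.544 -0.456]
 [ 0.358  0.282  0.89 ]
 [ 0.613 -0.79   0.004]] [441.78288175 279.67744556 217.94896458]
```

View pics/s7.png

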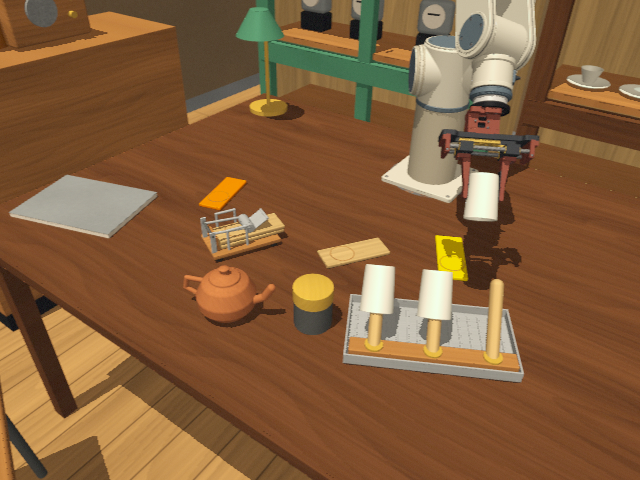

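```bash
cat > cupfit.py <<'E'
from h import *
from scipy.optimize import least_squares
def fit(views=('scene','top'),off=18.5):
    o,M=tool(); p=o['ee_pos']; y=M[:,1]
    c0=p-off*y; P=[]
    for n in views:
        im=grab(n); C=cloud(im); px=im['pixels'].astype(int)
        w=(px.max(-1)-px.min(-1)<60)&(px.max(-1)>110)
        Z=(C-c0)@M; m=w&(np.hypot(Z[...,0],Z[...,2])<42)&(abs(Z[...,1])<50); P.append(C[m]); print(n,m.sum())
    out=[]
    for Q in P+[np.vstack(P)]:
        if len(Q)<60: continue
        Z=(Q-c0)@M
        # axis: passes (a,0,b) dir (e,1,g) in tool coords ; r from cone ; plus foot plane not used
        def res(x):
            v=Z-[x[0],0,x[1]]; d=np.array([x[2],1,x[3]]); d/=np.linalg.norm(d)
            t=v@d; r=np.linalg.norm(v-np.outer(t,d),axis=1); return np.minimum(abs(r-(29.2+3.5*t/86)),abs(t-x[4]))
        g=least_squares(res,[0,0,0,0,-43],loss='soft_l1',f_scale=1.0); print('cup in tool: x,z off',g.x[:2].round(1),'tilt deg',np.degrees(g.x[2:4]).round(1),'foot y',g.x[4].round(1),'res',np.abs(g.fun).mean().round(2)); out.append(g.x)
        t=Z[:,1]; print('  axial extent',np.percentile(t,[1,99]).round(1))
    return c0,M,out
if __name__=='__main__': 
    c0,M,o=fit(); print(c0.round(1))
E
python3 cupfit.py
```

```text
scene 1526
top 842
cup in tool: x,z off [-1.1  0.4] tilt deg [ 0.5 -0.2] foot y -41.2 res 1.29
  axial extent [-43.1  41.5]
cup in tool: x,z off [-0.3 -1.1] tilt deg [0.3 0.4] foot y -42.4 res 0.7
  axial extent [-44.6  40.7]
cup in tool: x,z off [-0.7  0. ] tilt deg [ 0.3 -0. ] foot y -42.4 res 1.16
  axial extent [-44.3  41.5]
[431.7 274.5 232.6]
```

```bash
cat > goal.py <<'E'
from h import *
import sys
yaw=27.1; d=np.array([-.643*np.cos(np.radians(yaw)),-.643*np.sin(np.radians(yaw)),.766]); tip=np.array([532.9,358.7,141])
n=np.array([d[2]*np.cos(np.radians(yaw)),d[2]*np.sin(np.radians(yaw)),.643]) # perpendicular up
def rel(k,down=0):  # cup centre = tip + k d - down n
    o,M=tool(); return ((tip+d*k-n*down+M[:,1]*18.5-o['ee_pos'])/1000).round(4)
if __name__=='__main__':
    o,M=tool(); print('turn',turn_to(-d,ang(117.1)),o['ee_pos'].round(1),o['ft_force'].round(1),'q',o['qpos'].round(2))
    w=(o['ee_pos']-18.5*M[:,1]-tip); print('now k',(w@d).round(1),'n',(w@n).round(1),'row',(w@ang(117.1)).round(1))
    for k in sys.argv[1:]: print(k,rel(float(k)))
    print('unit d',d.round(4),'n',n.round(4))
E
python3 goal.py 100 65
```

```text
turn [ 0.99 -2.08 -0.28] [441.  278.3 217.7] [ 0.8 -1.  -2.5] q [ 0.58  0.07  2.29 -0.47  0.13 -1.03]
now k 153.3 n -40.6 row -29.8
100 [ 0.0447  0.0563 -0.0147]
65 [ 0.0647  0.0666 -0.0415]
unit d [-0.5724 -0.2929  0.766 ] n [0.6819 0.3489 0.643 ]
```

Emit:
{"name": "servo_tool", "arguments": {"moves": "0.022 0.028 -0.007 0 0 0;0.0447 0.0563 -0.0147 0 0 0;0.0447 0.0563 -0.0147 1 -2 -0.3;0.0447 0.0563 -0.0147 1 -2 -0.3;0.0447 0.0563 -0.0147 1 -2 -0.3;0.0447 0.0563 -0.0147 1 -2 -0.3"}}

```text
t: 6.68
ee_pos: [486.8, 333.9, 204.2]
orientation: [-1.311, -0.867, -0.18]
ft_force: [0.1, -0.2, -2.1]
width: 56.4
```

```bash
python3 goal.py 65
```

```text
turn [-0.11  0.01  0.19] [486.8 333.9 204.2] [ 0.1 -0.2 -2.1] q [ 0.64  0.21  2.2  -1.2   0.12 -0.24]
now k 100.6 n 0.5 row -1.1
65 [ 0.0195  0.0112 -0.0276]
unit d [-0.5724 -0.2929  0.766 ] n [0.6819 0.3489 0.643 ]
```

```bash
cat > kin.py <<'E'
import numpy as np
from scipy.optimize import least_squares
from scipy.spatial.transform import Rotation as R
D=[([1.191,.42378,1.63064,0,1.08861,-.01897],(220.41,584.27,208.86),(-1.55359577,.28337433,-.28294038)),
([.282,.171,2.062,0,.909,-1.762],(409.9,131.1,185.3),(-1.539,-.37,.371)),
([.02,.22,2.02,0,.90,-2.02],(457.5,20.8,176.5),(-1.54,-.374,.368)),
([.58,.08,2.29,-.49,.13,-1.0],(441.8,279.7,217.9),None),
([.64,.21,2.2,-1.2,.12,-.24],(486.8,333.9,204.2),(-1.311,-.867,-.18))]
def fk(q,x):
    L1,L2,e,h,T,a=x[:6]
    A=R.from_euler('z',q[0]); p=A.apply([a,0,h]); B=A*R.from_euler('y',q[1]); p=p+B.apply([0,0,L1]); B=B*R.from_euler('y',q[2]); p=p+B.apply([e,0,L2])
    B=B*R.from_euler('z',x[6]*q[3])*R.from_euler('y',q[4]); p=p+B.apply([0,0,T]); B=B*R.from_euler('z',q[5]*x[7]); return p,B
if __name__=='__main__':
    best=None
    for s4 in(1,-1):
        for s6 in(1,-1):
            def res(x):
                r=[]
                for q,p,o in D: r+=list(fk(q,list(x)+[s4,s6])[0]-p)
                return np.array(r)
            g=least_squares(res,[600,450,0,400,250,0],x_scale=100); X=list(g.x)+[s4,s6]
            # constant tool rotation
            Cs=[(fk(q,X)[1].inv()*R.from_rotvec(o)).as_rotvec().round(2) for q,p,o in D if o]
            print(s4,s6,g.x.round(1),'rms',np.sqrt((g.fun**2).mean()).round(2)); print(Cs)
E
python3 kin.py
```

```text
1 1 [585.7 444.1  45.2 225.6 306.7  10.4] rms 6.8
[array([ 1.21, -1.21, -1.21]), array([ 1.21, -1.21, -1.21]), array([ 1.21, -1.21, -1.21]), array([ 1.21, -1.21, -1.21])]
1 -1 [585.7 444.1  45.2 225.6 306.7  10.4] rms 6.8
[array([ 1.19, -1.24, -1.24]), array([1.37, 0.92, 0.92]), array([1.5 , 0.52, 0.52]), array([ 0.95, -1.56, -1.55])]
-1 1 [611.3 364.6 -15.4  68.9 267.9  37. ] rms 16.73
[array([ 1.21, -1.21, -1.21]), array([ 1.21, -1.21, -1.21]), array([ 1.21, -1.21, -1.21]), array([0.63, 1.52, 1.86])]
-1 -1 [611.3 364.6 -15.4  68.9 267.9  37. ] rms 16.73
[array([ 1.19, -1.24, -1.24]), array([1.37, 0.92, 0.92]), array([1.5 , 0.52, 0.52]), array([0.9 , 1.23, 1.49])]
```

```bash
cat > ik.py <<'E'
from kin import *
X=[585.7,444.1,45.2,225.6,306.7,10.4,1,1]
lo=np.array([-3,-.9,.09,-1.31,.11,-2.54]);hi=np.array([3,2.11,2.58,4.45,2.69,2.54])
Ct=R.from_rotvec([1.21,-1.21,-1.21])
tip=np.array([532.9,358.7,141]);yw=np.radians(27.1);d=np.array([-.643*np.cos(yw),-.643*np.sin(yw),.766])
def ik(p,Rt,seed):
    f=lambda q:np.r_[(fk(q,X)[0]-p)/300,((fk(q,X)[1]*Ct).inv()*Rt).as_rotvec()]
    g=least_squares(f,np.clip(seed,lo+1e-3,hi-1e-3),bounds=(lo,hi)); return g.x,np.abs(g.fun).max()
def pose(k,tau,yaw,off=18.5,graspdev=0,jaw=117.1):
    c=tip+k*d; t=np.radians(tau);w=np.radians(yaw); u=np.array([-np.sin(t)*np.cos(w),-np.sin(t)*np.sin(w),np.cos(t)])
    y=-u; j=np.radians(jaw); z=np.array([np.cos(j),np.sin(j),0]); z-=y*(z@y); z/=np.linalg.norm(z)
    return c+off*y,R.from_matrix(np.column_stack([np.cross(y,z),y,z]))
if __name__=='__main__':
  for yaw in(27.1,):
   for tau in(20,25,30,35,40,45):
    for k in(100,30,-33):
      for seed in([.6,.3,2.2,0,.3,-1.],[.6,.3,2.2,3.1,.3,2],[.6,.3,2.2,3.1,.3,-2]):
        q,e=ik(*pose(k,tau,yaw),seed)
        if e<.01: print(yaw,tau,k,q.round(2))
E
python3 ik.py
```

```text
27.1 20 100 [ 0.63  0.25  1.97 -0.1   0.58 -1.33]
27.1 20 100 [ 0.63  0.25  1.97 -0.1   0.58 -1.33]
27.1 20 30 [ 0.62  0.38  1.93 -0.11  0.48 -1.34]
27.1 20 30 [ 0.62  0.38  1.93 -0.11  0.48 -1.34]
27.1 20 -33 [ 0.61  0.5   1.88 -0.12  0.42 -1.34]
27.1 20 -33 [ 0.61  0.5   1.88 -0.12  0.42 -1.34]
27.1 25 100 [ 0.64  0.23  2.03 -0.16  0.46 -1.27]
27.1 25 100 [ 0.64  0.23  2.03 -0.16  0.46 -1.27]
27.1 25 30 [ 0.63  0.37  1.99 -0.19  0.36 -1.26]
27.1 25 30 [ 0.63  0.37  1.99 -0.19  0.36 -1.26]
27.1 25 -33 [ 0.61  0.49  1.94 -0.21  0.29 -1.24]
27.1 25 -33 [ 0.61  0.49  1.94 -0.21  0.29 -1.24]
27.1 30 100 [ 0.65  0.22  2.09 -0.27  0.33 -1.16]
27.1 30 100 [ 0.65  0.22  2.09 -0.27  0.33 -1.16]
27.1 30 30 [ 0.63  0.36  2.05 -0.36  0.23 -1.08]
27.1 30 30 [ 0.63  0.36  2.05 -0.36  0.23 -1.08]
27.1 30 -33 [ 0.62  0.49  1.99 -0.48  0.16 -0.97]
27.1 30 -33 [ 0.62  0.49  1.99 -0.48  0.16 -0.97]
27.1 35 100 [ 0.66  0.21  2.14 -0.52  0.22 -0.91]
27.1 35 100 [ 0.66  0.21  2.14 -0.52  0.22 -0.91]
27.1 35 30 [ 0.64  0.36  2.1  -0.9   0.12 -0.53]
27.1 35 30 [ 0.64  0.36  2.1  -0.9   0.12 -0.53]
27.1 40 100 [ 0.67  0.21  2.2  -1.22  0.13 -0.2 ]
27.1 40 100 [ 0.67  0.21  2.2  -1.22  0.13 -0.2 ]
27.1 40 30 [0.65 0.36 2.16 4.16 0.13 0.69]
27.1 40 -33 [0.63 0.5  2.1  3.75 0.18 1.09]
27.1 45 100 [0.68 0.22 2.25 4.1  0.18 0.77]
27.1 45 30 [0.66 0.38 2.21 3.67 0.26 1.18]
27.1 45 -33 [0.64 0.52 2.15 3.52 0.32 1.33]
```

```bash
cat > goal2.py <<'E'
from h import *
import sys
yaw=27.1; d=np.array([-.643*np.cos(np.radians(yaw)),-.643*np.sin(np.radians(yaw)),.766]); tip=np.array([532.9,358.7,141])
tau=np.radians(29); h=ang(yaw); u=-np.sin(tau)*h+np.array([0,0,np.cos(tau)])
n=np.array([d[2]*h[0],d[2]*h[1],.643])
o,M=tool(); c=o['ee_pos']-18.5*M[:,1]; w=c-tip
print('turn',turn_to(-u,ang(117.1)),o['ee_pos'].round(1),o['ft_force'].round(1),'q',o['qpos'].round(2),'t',o['t'])
print('now k',(w@d).round(1),'n',(w@n).round(1),'row',(w@ang(117.1)).round(1),'tip in cup z',(-w@-M[:,1]).round(1),'x',(-w@M[:,0]).round(1),'tooly tilt',np.degrees(np.arccos(-M[2,1])).round(1))
for k in sys.argv[1:]: 
    print(k,((tip+float(k)*d-18.5*u-o['ee_pos'])/1000).round(4))
E
python3 goal2.py 100 60
```

```text
turn [-5.1   9.82  0.2 ] [486.8 333.9 204.2] [ 0.1 -0.2 -2.1] q [ 0.64  0.21  2.2  -1.2   0.12 -0.24] t 6.675
now k 100.6 n 0.5 row -1.1 tip in cup z -100.6 x -0.6 tooly tilt 40.1
100 [-0.0031 -0.0004 -0.0028]
60 [ 0.0198  0.0114 -0.0335]
```

Emit:
{"name": "servo_tool", "arguments": {"moves": "-0.0031 -0.0004 -0.0028 -2.5 4.9 0.1;-0.0031 -0.0004 -0.0028 -5.1 9.8 0.2;-0.0031 -0.0004 -0.0028 -5.1 9.8 0.2;-0.0031 -0.0004 -0.0028 -5.1 9.8 0.2;-0.0031 -0.0004 -0.0028 -5.1 9.8 0.2;-0.0031 -0.0004 -0.0028 -5.1 9.8 0.2;-0.0031 -0.0004 -0.0028 -5.1 9.8 0.2"}}

```text
t: 7.55
ee_pos: [483.5, 333.8, 201.5]
orientation: [-1.386, -0.74, -0.027]
ft_force: [0.4, -0.0, -1.2]
width: 56.4
```

```bash
python3 goal2.py 60
```

```text
turn [-0.02  0.06 -0.03] [483.5 333.8 201.5] [ 0.4 -0.  -1.2] q [ 0.62  0.21  2.08 -0.21  0.35 -1.24] t 7.55
now k 100.1 n 0.0 row 0.3 tip in cup z -98.3 x 19.0 tooly tilt 29.1
60 [ 0.0231  0.0114 -0.0307]
```

Emit:
{"name": "servo_tool", "arguments": {"moves": "0.01 0.005 -0.013 0 0 0;0.0231 0.0114 -0.0307 0 0 0;0.0231 0.0114 -0.0307 0 0 0;0.0231 0.0114 -0.0307 0 0 0"}}

```text
t: 8.05
ee_pos: [506.5, 345.3, 171.2]
orientation: [-1.386, -0.74, -0.026]
ft_force: [-0.6, -0.4, -1.3]
width: 56.5
```

```bash
python3 goal2.py 20 -20; python3 cupfit.py; python3 - <<'E'
from h import *
s=load('scene');t=load('top')
a=cv2.resize(s['pixels'][200:380,420:560,::-1],None,fx=3,fy=3);b=cv2.resize(t['pixels'][140:290,90:210,::-1],None,fx=3,fy=3)
H=np.zeros((540,790,3),np.uint8);H[:,:420]=a;H[:450,426:786]=b;cv2.imwrite('pics/p1.png',H)
E
```

```text
turn [-0.03  0.05 -0.03] [506.5 345.3 171.2] [-0.6 -0.4 -1.3] q [ 0.61  0.3   2.05 -0.24  0.29 -1.22] t 8.05
now k 60.4 n 0.2 row 0.1 tip in cup z -59.3 x 11.2 tooly tilt 29.1
20 [ 0.023   0.0116 -0.0311]
-20 [ 0.0459  0.0234 -0.0617]
scene 1666
top 256
cup in tool: x,z off [-1.6  0.4] tilt deg [0.1 0.2] foot y -43.4 res 1.12
  axial extent [-44.1  41. ]
cup in tool: x,z off [ 0.8 -1.1] tilt deg [0.8 1.1] foot y -42.3 res 0.67
  axial extent [-45.1  34.6]
cup in tool: x,z off [-1.3  0.3] tilt deg [-0.   0.2] foot y -43.0 res 1.24
  axial extent [-44.2  41. ]
[498.5 341.2 187.4]
```

View pics/p1.png

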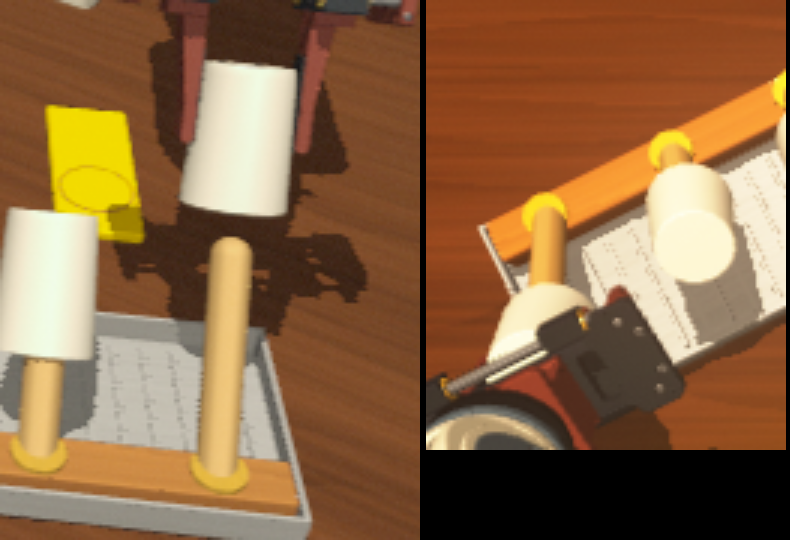

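Seen left: the cup mouth centre at (237,205) is just over the peg tip at (232,245). Both views agree to about 1–2 mm. Inserting along the peg.

Emit:
{"name": "servo_tool", "arguments": {"moves": "0.0115 0.0058 -0.0155 0 0 0;0.023 0.0116 -0.0311 0 0 0;0.029 0.0148 -0.039 0 0 0;0.0345 0.0176 -0.0464 0 0 0;0.0345 0.0176 -0.0464 0 0 0"}}

```text
t: 8.78
ee_pos: [541.4, 363.1, 124.5]
orientation: [-1.386, -0.74, -0.027]
ft_force: [-1.0, 0.3, -1.5]
width: 56.2
```

```bash
python3 goal2.py -15 -28 -33
```

```text
turn [-0.04  0.05 -0.02] [541.4 363.1 124.5] [-1.   0.3 -1.5] q [ 0.6   0.43  1.99 -0.29  0.22 -1.17] t 8.775
now k -0.6 n 0.3 row 0.0 tip in cup z 0.6 x -0.4 tooly tilt 29.1
-15 [ 0.008   0.0041 -0.0112]
-28 [ 0.0155  0.0079 -0.0212]
-33 [ 0.0183  0.0093 -0.025 ]
```

Emit:
{"name": "servo_tool", "arguments": {"moves": "0.004 0.002 -0.0056 0 0 0;0.008 0.0041 -0.0112 0 0 0;0.011 0.0056 -0.015 0 0 0;0.0138 0.007 -0.019 0 0 0;0.0138 0.007 -0.019 0 0 0"}}

```text
t: 9.4
ee_pos: [555.2, 370.1, 105.3]
orientation: [-1.386, -0.74, -0.026]
ft_force: [-0.4, -0.5, -1.9]
width: 56.6
```

```bash
python3 goal2.py -28 -33;python3 cupfit.py; python3 - <<'E'
from h import *
s=load('scene');t=load('top')
a=cv2.resize(s['pixels'][200:380,420:560,::-1],None,fx=3,fy=3);b=cv2.resize(t['pixels'][140:290,90:210,::-1],None,fx=3,fy=3)
H=np.zeros((540,790,3),np.uint8);H[:,:420]=a;H[:450,426:786]=b;cv2.imwrite('pics/p2.png',H)
E
```

```text
turn [-0.04  0.05 -0.03] [555.2 370.1 105.3] [-0.4 -0.5 -1.9] q [ 0.6   0.49  1.97 -0.32  0.2  -1.15] t 9.4
now k -25.3 n -0.2 row -0.0 tip in cup z 24.9 x -4.6 tooly tilt 29.1
-28 [ 0.0017  0.0009 -0.002 ]
-33 [ 0.0045  0.0023 -0.0058]
scene 1742
top 177
cup in tool: x,z off [-1.6  0.2] tilt deg [-0.2  0.1] foot y -43.9 res 1.11
  axial extent [-44.3  41.4]
cup in tool: x,z off [ 0.7 -0.7] tilt deg [ 0.5 -0.2] foot y -42.4 res 0.54
  axial extent [-45.5  31.7]
cup in tool: x,z off [-1.4  0.2] tilt deg [-0.4  0.1] foot y -43.7 res 1.18
  axial extent [-44.3  41.3]
[547.3 366.  121.5]
```

View pics/p2.png

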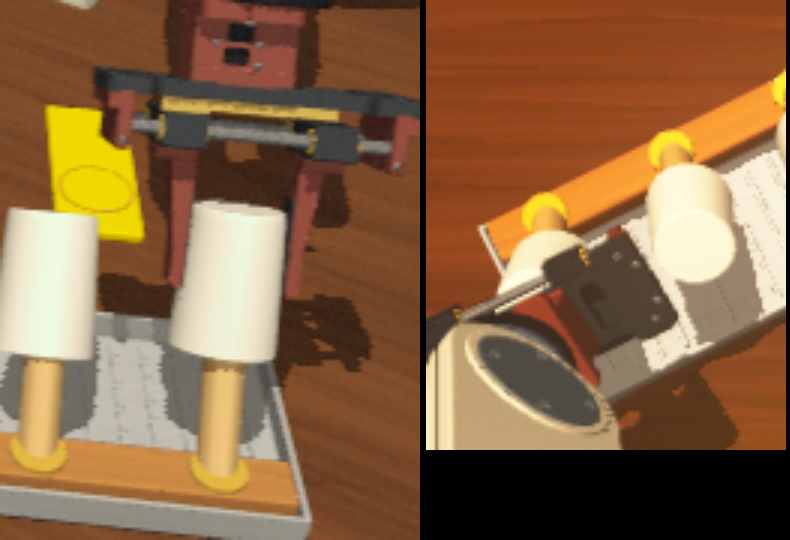

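Emit:
{"name": "servo_tool", "arguments": {"moves": "0.0017 0.0008 -0.0021 0 0 0;0.0034 0.0017 -0.0043 0 0 0;0.002 0.001 -0.0056 0 0 0;0.0006 0.0003 -0.007 0 0 0;-0.0007 -0.0004 -0.0082 0 0 0;-0.0007 -0.0004 -0.0082 0 0 0"}}

```text
t: 10.25
ee_pos: [554.5, 369.8, 97.6]
orientation: [-1.385, -0.74, -0.027]
ft_force: [-0.7, -0.0, -1.2]
width: 56.5
```

```bash
python3 goal2.py
```

```text
turn [-0.06  0.08 -0.04] [554.5 369.8  97.6] [-0.7 -0.  -1.2] q [ 0.6   0.5   1.97 -0.35  0.18 -1.12] t 10.25
now k -30.7 n -5.8 row 0.0 tip in cup z 31.2 x -0.1 tooly tilt 29.1
```

Emit:
{"name": "servo_tool", "arguments": {"moves": "0 0 -0.0012 0 0 0;0 0 -0.0025 0 0 0;0 0 -0.0025 0 0 0"}}

```text
t: 10.62
ee_pos: [555.2, 370.3, 95.6]
orientation: [-1.384, -0.741, -0.028]
ft_force: [1.2, 1.3, 0.1]
width: 56.7
```

Light contact (about 2 N). Releasing with a small opening.

Emit:
{"name": "servo_tool", "arguments": {"moves": "0 0 0 0 0 0;0 0 0 0 0 0;0 0 0 0 0 0;0 0 0 0 0 0", "hand": 65}}

```text
t: 11.12
ee_pos: [554.4, 369.7, 95.0]
orientation: [-1.385, -0.74, -0.027]
ft_force: [-0.4, 0.5, -0.1]
width: 65.7
```

```bash
python3 goal2.py; python3 cupfit.py; python3 - <<'E'
from h import *
s=load('scene');t=load('top')
a=cv2.resize(s['pixels'][200:380,420:560,::-1],None,fx=3,fy=3);b=cv2.resize(t['pixels'][140:290,90:210,::-1],None,fx=3,fy=3)
H=np.zeros((540,790,3),np.uint8);H[:,:420]=a;H[:450,426:786]=b;cv2.imwrite('pics/p3.png',H)
E
```

```text
turn [-0.05  0.06 -0.03] [554.4 369.7  95. ] [-0.4  0.5 -0.1] q [ 0.6   0.5   1.97 -0.36  0.17 -1.11] t 11.125
now k -32.6 n -7.6 row -0.0 tip in cup z 33.5 x 1.3 tooly tilt 29.1
scene 1663
top 230
cup in tool: x,z off [-5.6  0.3] tilt deg [7.3 0.1] foot y -37.2 res 1.17
  axial extent [-40.   43.9]
cup in tool: x,z off [-3.5 -0.8] tilt deg [7.5 0.1] foot y -36.4 res 0.54
  axial extent [-38.6  42. ]
cup in tool: x,z off [-5.2  0.3] tilt deg [ 7.4 -0.1] foot y -37.2 res 1.26
  axial extent [-40.   43.9]
[546.4 365.6 111.1]
```

View pics/p3.png

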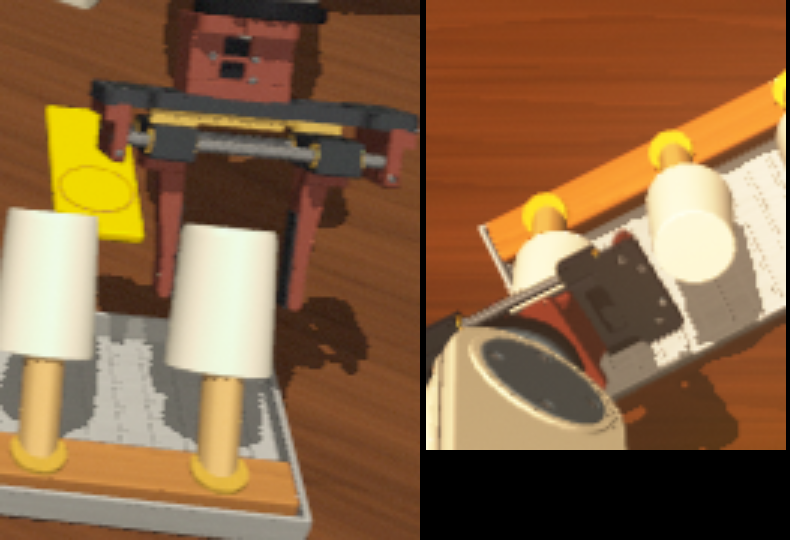

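Seen left: the cup now hangs like its neighbours, foot at (230,230) and mouth at (220,370), tilted about 36°. Retreating along the tool axis.

Emit:
{"name": "servo_tool", "arguments": {"moves": "0 0 0 0 0 0;0 0 0 0 0 0;-0.0065 -0.0033 0.0131 0 0 0;-0.0173 -0.0088 0.035 0 0 0;-0.0324 -0.0166 0.0656 0 0 0;-0.0561 -0.0287 0.1137 0 0 0;-0.0561 -0.0287 0.1137 0 0 0", "hand": 30}}

```text
t: 12.1
ee_pos: [498.5, 341.6, 213.5]
orientation: [-1.381, -0.744, -0.032]
ft_force: [0.5, 0.1, 0.2]
width: 77.2
```

```bash
python3 - <<'E'
from h import *
o,M=tool(); print(o['ee_pos'],o['qpos'].round(2))
s=grab('scene');t=grab('top')
cv2.imwrite('pics/s8.png',s['pixels'][:,:,::-1]); cv2.imwrite('pics/t8.png',t['pixels'][:,:,::-1])
E
python3 meas.py | grep -E "board"
python3 - <<'E'
import re
src=open('cupfit.py').read().replace("c0=p-off*y;","c0=np.array([543.,362.,106.]);").replace("px.max(-1)>110","px.max(-1)>150")
exec(src.split("if __name__")[0]); 
c0,M,o=fit(('scene',))
E
```

```text
[498.53647753 341.61063283 213.51382684] [ 0.62  0.22  2.04 -0.19  0.38 -1.27]
top board (array([458.6,  23.5]), array([117.6, 180. ]), np.float32(122.95)) 10.092340177529724
scene board (array([459.7,  18.9]), array([ 68.8, 160.1]), np.float32(146.12)) 10.428054577757802
scene 1626
cup in tool: x,z off [1.3 2.1] tilt deg [7.5 0. ] foot y -39.4 res 1.06
  axial extent [-42.1  41.7]
cup in tool: x,z off [1.3 2.1] tilt deg [7.5 0. ] foot y -39.4 res 1.06
  axial extent [-42.1  41.7]meas.py:16: RuntimeWarning: Mean of empty slice.
  (c,r)=cv2.minEnclosingCircle(P[:,:2].astype(np.float32)); print(' cupfoot',np.round(c,1),round(r,1),P[:,2].mean().round(1),m.sum())
  ret = ret.dtype.type(ret / rcount)
```

View pics/s8.png

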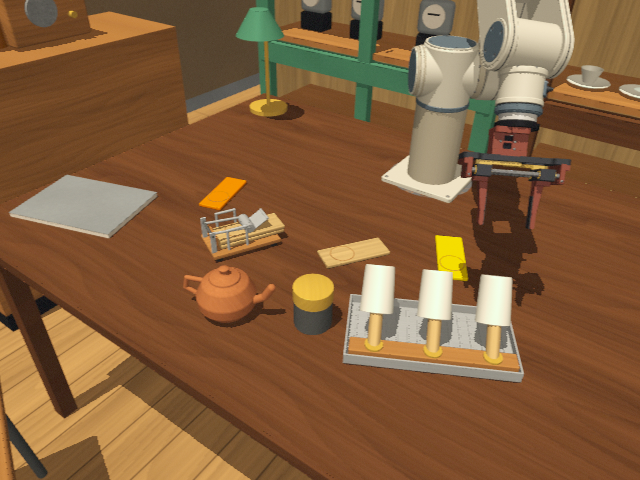

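View pics/t8.png

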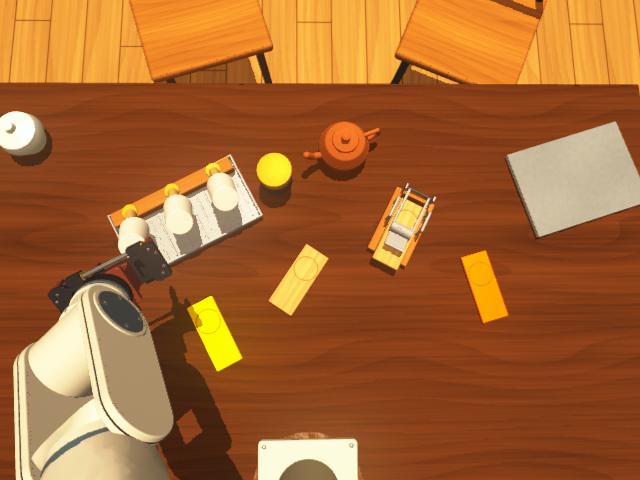

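Seen: all three cups hang alike, feet in scene at (379,268), (436,274) and (494,281). The pale board lies free at (353,252) in scene and (299,280) in top. Measuring the board and holder finely.

```bash
cat > bm.py <<'E'
from h import *
def boardrect(im,z,box,up=1):
    u0,v0,u1,v1=box; hsv=cv2.cvtColor(im['pixels'],cv2.COLOR_RGB2HSV)
    g=im['pixels'].astype(int); m=np.zeros(hsv.shape[:2],np.uint8)
    m[v0:v1,u0:u1]=((g[...,1]>105)&(g[...,0]-g[...,2]>50))[v0:v1,u0:u1]
    cs,_=cv2.findContours(m,cv2.RETR_EXTERNAL,cv2.CHAIN_APPROX_NONE); c=max(cs,key=cv2.contourArea)
    P=np.array([ray(im,u,v,z)[:2] for u,v in c[:,0]],np.float32); (ce,wh,a)=cv2.minAreaRect(P); b=cv2.boxPoints((ce,wh,a)); e=b[1]-b[0];e2=b[2]-b[1]
    if np.hypot(*e2)>np.hypot(*e): e=e2
    return np.round(ce,1),np.round(wh,1),np.degrees(np.arctan2(e[1],e[0]))%180
if __name__=='__main__':
    t=load('top');s=load('scene')
    print(boardrect(t,10,(260,235,340,325))); print(boardrect(s,10,(310,230,400,275)))
    for n,im in(('top',t),('scene',s)):
        C=cloud(im); m=(np.hypot(C[...,0]-460,C[...,1]-19)<95)&(abs(C[...,2]-10)<3.5); m=cv2.morphologyEx(m.astype(np.uint8),cv2.MORPH_OPEN,np.ones((3,3)))>0
        lab,L=cv2.connectedComponents(m.astype(np.uint8)); k=np.argmax(np.bincount(L[m],minlength=lab)); P=C[L==k]; print(n,'pts',P.mean(0).round(1),cv2.minAreaRect(P[:,:2].astype(np.float32)))
        # holder: guards / rods / bar above pile
        h=ang(-27.4); y=ang(62.6); o=np.array([565,-214.4,0]); Z=C-o; a=Z@h; b=Z@y
        q=(abs(a)<110)&(abs(b)<60)
        for lo,hi,nm in((36,43.5,'pile'),(17.5,22,'floor'),(68,80,'guardtop')):
            w=q&(C[...,2]>lo)&(C[...,2]<hi); print(n,nm,w.sum(),'a',np.percentile(a[w],[1,99]).round(1),'b',np.percentile(b[w],[1,99]).round(1))
        w=q&(abs(C[...,2]-40)<3)&(a<-20)&(a>-78)
        for lo in range(-78,-20,12):
            ww=w&(a>=lo)&(a<lo+12)
            if ww.sum(): print('   slice',lo,np.percentile(b[ww],[0,100]).round(1),ww.sum())
E
python3 bm.py
```

```text
(array([461.4,  17.9]), array([ 64.5, 159.3]), np.float32(146.14355))
(array([463.2,  19.6]), array([ 70.3, 162.8]), np.float32(146.0312))
top pts [460.3  19.8  10.1] ((461.7237243652344, 18.49089813232422), (63.636199951171875, 159.35997009277344), 56.0838508605957)
top pile 1193 a [-80.3  84.2] b [-32.3  31.6]
top floor 622 a [-61.1 101.9] b [-48.1  50.7]
top guardtop 193 a [-43.8 100.8] b [-40.7  42.6]
   slice -78 [-30.9  31.8] 132
   slice -66 [-31.3  31.7] 129
   slice -54 [-31.4  31.4] 134
   slice -42 [-31.8  31.4] 55
   slice -30 [-30.8  31.4] 28
scene pts [463.5  19.   10.4] ((459.8146057128906, 18.60137939453125), (68.16311645507812, 160.44471740722656), 55.10109329223633)
scene pile 755 a [-80.6  96.1] b [-35.9  39.6]
scene floor 444 a [-61.4 100.7] b [-40.1  53.1]
scene guardtop 196 a [-44.7  99.4] b [-43.4  43.7]
   slice -78 [-30.1  32.4] 67
   slice -66 [-31.9  33.3] 60
   slice -54 [-8.5 34.4] 52
   slice -42 [-3. 33.] 38
   slice -30 [ 8.7 30.3] 25
```

```bash
python3 - <<'E'
from h import *
o,M=tool(); print(turn_to([0,0,-1],ang(56.1)),((np.array([420,46.2,110])-o['ee_pos'])/1000).round(4))
E
```

```text
[  1.78  30.45 -59.66] [-0.0782 -0.2948 -0.0988]
```

Emit:
{"name": "servo_tool", "arguments": {"moves": "-0.02 -0.04 0 0.25 4.3 -8.5;-0.03 -0.08 0 0.5 8.6 -17;-0.04 -0.12 0 0.75 12.9 -25.5;-0.05 -0.16 0 1 17.2 -34;-0.06 -0.2 -0.03 1.3 21.7 -42.5;-0.07 -0.25 -0.06 1.5 26 -51;-0.0782 -0.2948 -0.0988 1.78 30.45 -59.66;-0.0782 -0.2948 -0.0988 1.78 30.45 -59.66", "hand": 0}}

```text
t: 13.25
ee_pos: [418.1, 43.8, 106.5]
orientation: [-1.523, 0.474, -0.462]
ft_force: [0.5, 0.5, -0.3]
width: 87.9
```

```bash
python3 - <<'E'
from h import *
o,M=tool(); print(turn_to([0,0,-1],ang(56.1)),o['ee_pos'].round(1),((np.array([420,46.2,10])-o['ee_pos'])/1000).round(4),o['qpos'].round(2))
E
```

```text
[ 0.04 -0.49  0.31] [418.1  43.8 106.5] [ 0.0019  0.0024 -0.0965] [ 0.08  0.3   2.13  0.    0.71 -0.9 ]
```

Emit:
{"name": "servo_tool", "arguments": {"moves": "0 0 -0.03 0 0 0;0 0 -0.06 0 0 0;0 0 -0.09 0 0 0;0 0 -0.0965 0 0 0;0 0 -0.0965 0 0 0"}}

```text
t: 13.88
ee_pos: [420.2, 46.8, 13.5]
orientation: [-1.521, 0.463, -0.462]
ft_force: [-0.1, 0.6, 0.2]
width: 88.1
```

```bash
python3 - <<'E'
from h import *
o,M=tool(); print(turn_to([0,0,-1],ang(56.1)),o['ee_pos'].round(1),((np.array([420,46.2,-11])-o['ee_pos'])/1000).round(4),o['qpos'].round(2))
E
python3 tips.py b1
```

```text
[-0.   -0.05 -0.07] [420.2  46.8  13.5] [-0.0002 -0.0006 -0.0245] [ 0.08  0.51  2.17  0.    0.47 -0.9 ]
finger -1 tool coords max y [-37.7 -19.8   4.5] z med near tip -48.3 x med 8.7 230
finger 1 tool coords max y [-27.7 -19.  -14.7] z med near tip 51.6 x med 0.5 417
[420.6  46.7  13.9] [ 0.3  0.1 -0.3] 87.78421950396634
```

View pics/b1.png

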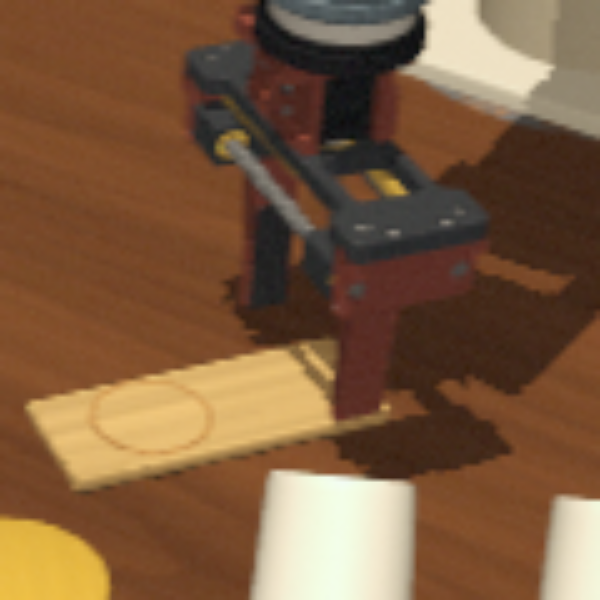

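Seen: the fingers straddle the board's near end, with the front fingertip at (360,412) still about 25 mm up. Lowering.

Emit:
{"name": "servo_tool", "arguments": {"moves": "0 0 -0.01 0 0 0;0 0 -0.018 0 0 0;0 0 -0.022 0 0 0;0 0 -0.022 0 0 0"}}

```text
t: 14.42
ee_pos: [420.0, 46.2, -8.8]
orientation: [-1.521, 0.464, -0.463]
ft_force: [0.5, 0.4, 0.1]
width: 87.9
```

```bash
python3 tips.py b2
```

```text
finger -1 tool coords max y [-34.6 -20.3 -13.9] z med near tip -47.8 x med 9.2 216
finger 1 tool coords max y [-26.3 -19.1 -13.9] z med near tip 51.8 x med 1.2 411
[420.1  46.2  -8.7] [-0.  -0.  -0.1] 87.96382104197322
```

View pics/b2.png

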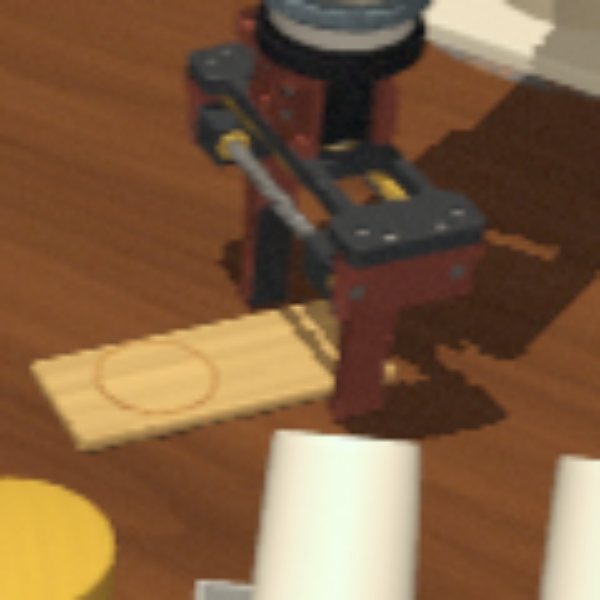

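Emit:
{"name": "servo_tool", "arguments": {"moves": "0 0 -0.0015 0 0 0;0 0 -0.0025 0 0 0;0 0 -0.0025 0 0 0"}}

```text
t: 14.85
ee_pos: [420.3, 46.3, -11.0]
orientation: [-1.521, 0.464, -0.463]
ft_force: [-0.1, 0.1, 0.1]
width: 87.3
```

Emit:
{"name": "servo_tool", "arguments": {"moves": "0 0 0 0 0 0;0 0 0 0 0 0;0 0 0 0 0 0;0 0 0 0 0 0;0 0 0 0 0 0;0 0 0 0 0 0", "hand": 255}}

```text
t: 15.6
ee_pos: [420.2, 46.3, -11.0]
orientation: [-1.521, 0.464, -0.463]
ft_force: [-0.0, -0.0, 1.5]
width: 63.7
```

Emit:
{"name": "servo_tool", "arguments": {"moves": "0 0 0.01 0 0 0;0 0 0.03 0 0 0;0 0 0.06 0 0 0;0 0 0.09 0 0 0;0 0 0.09 0 0 0"}}

```text
t: 16.23
ee_pos: [421.8, 46.4, 81.0]
orientation: [-1.519, 0.46, -0.467]
ft_force: [-0.1, 0.2, 0.1]
width: 63.6
```

```bash
python3 tips.py b3; python3 - <<'E'
from h import *
print(turn_to([0,0,-1],ang(62.6)))
t=grab('top');s=load('scene')
for im in(t,s):
    C=cloud(im);o,M=tool();px=im['pixels'].astype(int)
    m=(C[...,2]>55)&(C[...,2]<125)&(np.hypot(C[...,0]-461,C[...,1]-18)<100)&(px[...,0]>130)&(px[...,0]-px[...,2]>40)
    P=C[m]; print(m.sum()); 
    if m.sum()>30:
        A=np.c_[P[:,:2]-[461,18],np.ones(len(P))]; k,*_=np.linalg.lstsq(A,P[:,2],rcond=None); print('plane',k.round(4)); print(cv2.minAreaRect(P[:,:2].astype(np.float32)))
E
```

```text
finger -1 tool coords max y [-45.4 -28.2 -17.6] z med near tip -34.7 x med 10.2 277
finger 1 tool coords max y [-27.4 -19.9 -15. ] z med near tip 40.2 x med 2.5 450
[420.9  46.4  79.9] [-0.   0.2  0. ] 63.58521132271922
[-0.03  0.14  6.5 ]
639
plane [-6.000000e-03  5.200000e-03  1.015623e+02]
((490.6716003417969, 0.28624725341796875), (63.9361686706543, 91.78926849365234), 55.61367416381836)
1088
plane [-1.590000e-02 -1.630000e-02  1.023263e+02]
((462.5093994140625, 18.838233947753906), (73.0427017211914, 159.28213500976562), 54.37870407104492)
```

View pics/b3.png

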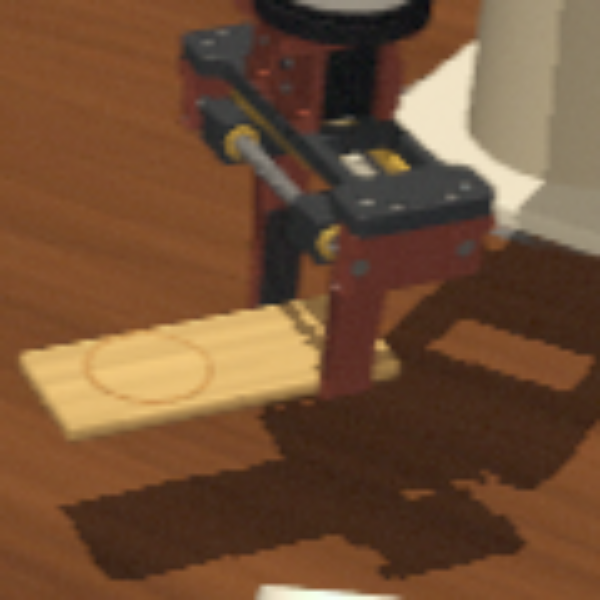

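Seen: the board is held level, far end at (45,395), near end at (390,370). Top face at 101.5 by depth with reported z 80. Moving in front of the holder.

Emit:
{"name": "servo_tool", "arguments": {"moves": "-0.006 -0.045 0 0 0 1.6;-0.012 -0.09 0 0 0 3.2;-0.018 -0.13 0 0 0 4.9;-0.0243 -0.1733 0 0 0 6.5;-0.0243 -0.1733 0 0 0 6.5;-0.0243 -0.1733 -0.02 0 0 6.5;-0.0243 -0.1733 -0.02 0 0 6.5"}}

```text
t: 17.2
ee_pos: [394.3, -125.9, 57.5]
orientation: [-1.538, 0.379, -0.371]
ft_force: [-0.0, 0.1, -0.9]
width: 63.5
```

```bash
cat > hold.py <<'E'
from h import *
import sys
h=ang(-27.4); y=ang(62.6); H=np.array([565,-214.4,0])
o,M=tool(); w=o['ee_pos']-H; print('t',o['t'],'TCP in pile frame',(w@h).round(1),(w@y).round(1),o['ee_pos'].round(1),'bottom',(o['ee_pos'][2]+11.5).round(1),'turn',turn_to([0,0,-1],ang(62.6)),'F',(o['ft_force']@h).round(1),(o['ft_force']@y).round(1),o['ft_force'][2].round(1),'w',round(o['width'],1),o['qpos'].round(2))
if len(sys.argv)>1:
    s=grab('scene');t=grab('top')
    for n,im in(('top',t),('scene',s)):
        C=cloud(im); px=im['pixels'].astype(int); a=(C-H)@h; b=(C-H)@y; zb=o['ee_pos'][2]+21.5
        m=(abs(C[...,2]-zb)<3)&(abs(b)<50)&(a>-230)&(a<-45)&(px[...,0]>120)&(px[...,0]-px[...,2]>40)
        if m.sum()<30: continue
        A=a[m];B=b[m]; print(n,'board top pts',m.sum(),'z',C[m][:,2].mean().round(1),'a',np.percentile(A,[0,1,99,100]).round(1),'b',np.percentile(B,[0,1,99,100]).round(1))
        for lo in range(-200,-40,15):
            k=(A>=lo)&(A<lo+15)
            if k.sum()>12: print('   ',lo,B[k].min().round(1),B[k].max().round(1))
    c=cv2.resize(s['pixels'][140:290,170:370,::-1],None,fx=3.9,fy=3.9);cv2.imwrite('pics/%ss.png'%sys.argv[1],c)
    c=cv2.resize(t['pixels'][170:320,340:470,::-1],None,fx=4,fy=4);cv2.imwrite('pics/%st.png'%sys.argv[1],c)
E
python3 hold.py h1
```

```text
t 17.2 TCP in pile frame -192.2 0.0 [ 394.3 -125.9   57.5] bottom 69.0 turn [-0.09 -0.25 -0.  ] F -0.1 0.1 -0.9 w 63.5 [-0.34  0.4   2.17  0.    0.57 -1.43]
top board top pts 580 z 78.8 a [-115.1 -111.1  -63.2  -62.3] b [-31.1 -30.5  32.1  32.4]
    -125 -9.1 29.6
    -110 -30.6 32.4
    -95 -30.9 32.3
    -80 -31.1 32.1
    -65 -30.2 30.3
scene board top pts 760 z 78.7 a [-222.6 -217.4  -65.3  -62.7] b [-33.  -31.2  33.   41.7]
    -200 -31.7 22.8
    -185 -31.7 34.8
    -170 -30.6 32.9
    -155 -33.0 31.8
    -140 -31.5 33.6
    -125 -31.0 33.7
    -110 -32.8 32.0
    -95 -33.0 32.4
    -80 -30.9 32.4
```

View pics/h1s.png

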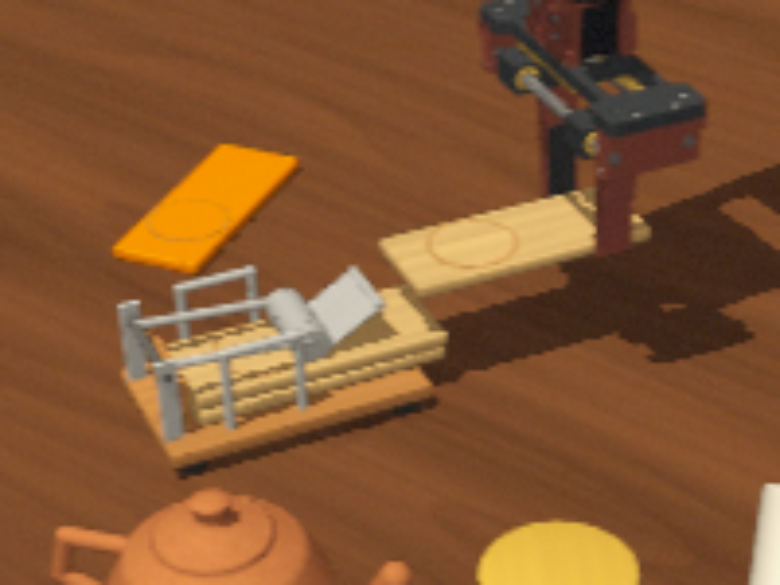

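View pics/h1t.png

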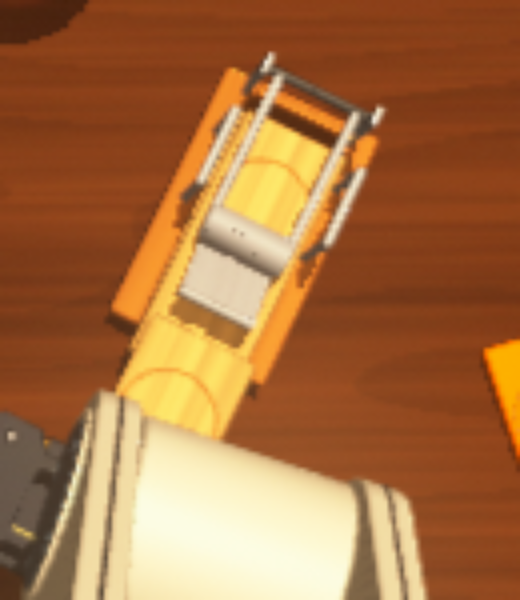

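Seen: the board lines up with the pile. Front edge in scene runs from (380,243) to (415,292), and laterally it is within 1 mm of the pile by depth. Lowering to just above the pile.

Emit:
{"name": "servo_tool", "arguments": {"moves": "0 0 -0.012 0 0 0;0 0 -0.024 0 0 0;0 0 -0.027 0 0 0;0 0 -0.027 0 0 0;0 0 -0.027 0 0 0"}}

```text
t: 17.92
ee_pos: [396.0, -127.1, 32.1]
orientation: [-1.538, 0.375, -0.375]
ft_force: [-0.5, -0.7, -1.2]
width: 63.4
```

```bash
python3 hold.py h2
```

```text
t 17.925 TCP in pile frame -190.2 -0.2 [ 396.  -127.1   32.1] bottom 43.6 turn [ 0. -0.  0.] F -0.1 -0.8 -1.2 w 63.4 [-0.34  0.46  2.18 -0.    0.5  -1.43]
top board top pts 577 z 53.4 a [-115.8 -112.8  -61.8  -60.6] b [-31.9 -30.8  31.3  32. ]
    -125 -21.6 30.4
    -110 -31.5 31.4
    -95 -31.9 32.0
    -80 -31.3 31.8
    -65 -31.0 28.8
scene board top pts 774 z 53.6 a [-221.3 -214.5  -63.1  -62.2] b [-34.2 -31.3  32.5  34.8]
    -200 -32.9 17.3
    -185 -31.6 32.1
    -170 -33.6 33.8
    -155 -34.2 32.4
    -140 -31.4 32.7
    -125 -30.5 31.6
    -110 -30.9 31.3
    -95 -30.7 33.2
    -80 -30.7 31.6
    -65 -28.7 31.1
```

View pics/h2s.png

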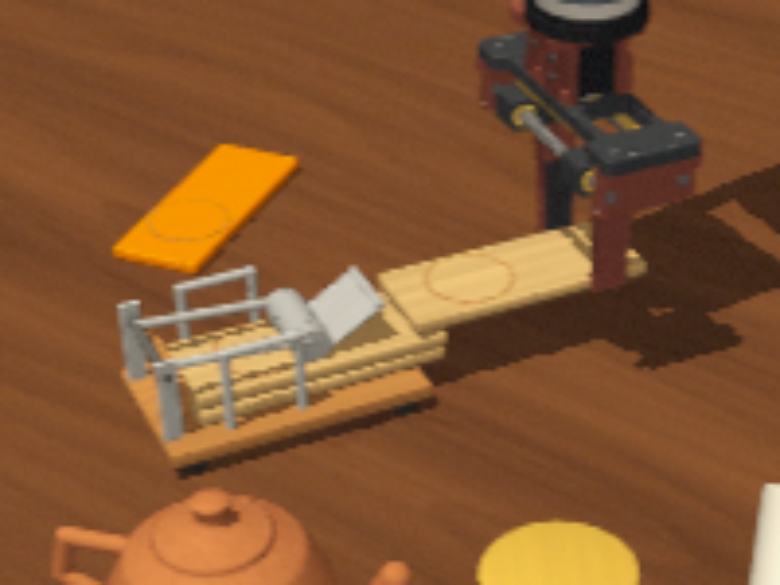

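Emit:
{"name": "servo_tool", "arguments": {"moves": "0.0044 -0.0023 -0.001 0 0 0;0.0089 -0.0046 -0.0022 0 0 0;0.0178 -0.0092 -0.0022 0 0 0;0.0266 -0.0138 -0.0022 0 0 0;0.0355 -0.0184 -0.0022 0 0 0;0.0444 -0.023 -0.0022 0 0 0;0.0533 -0.0276 -0.0022 0 0 0;0.0533 -0.0276 -0.0022 0 0 0"}}

```text
t: 19.02
ee_pos: [448.5, -154.4, 29.3]
orientation: [-1.538, 0.377, -0.373]
ft_force: [-2.4, 0.7, -0.0]
width: 64.0
```

```bash
python3 hold.py h3
```

```text
t 19.025 TCP in pile frame -131.0 -0.3 [ 448.5 -154.4   29.3] bottom 40.8 turn [-0.06 -0.15  0.01] F -2.5 -0.5 -0.0 w 64.0 [-0.36  0.52  2.05  0.    0.57 -1.45]
scene board top pts 505 z 50.9 a [-162.1 -157.4  -46.3  -45.1] b [-33.5 -31.3  32.5  34.4]
    -140 -33.5 18.1
    -125 -31.8 33.4
    -110 -31.5 32.5
    -95 -33.5 34.4
    -80 -33.3 33.2
    -65 -27.0 33.4
    -50 -9.0 32.6
```

View pics/h3s.png

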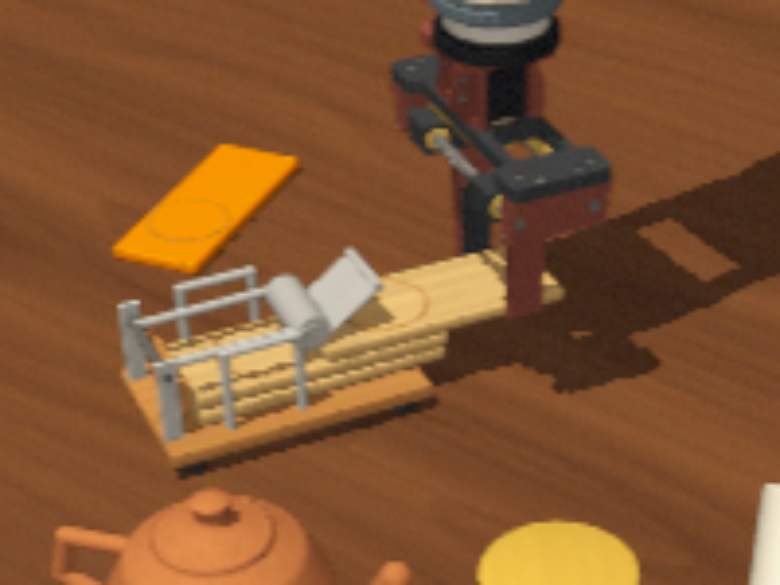

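Seen: the board's front is under the lip and the bar has begun to rise (lip edge at (350,250)), push about 2.5 N. Continuing.

Emit:
{"name": "servo_tool", "arguments": {"moves": "0.0071 -0.0037 0 0 0 0;0.0142 -0.0074 0 0 0 0;0.0213 -0.011 0 0 0 0;0.0284 -0.0147 0 0 0 0;0.0355 -0.0184 0 0 0 0;0.0444 -0.023 0 0 0 0;0.0533 -0.0276 0 0 0 0;0.0533 -0.0276 0 0 0 0"}}

```text
t: 20.12
ee_pos: [504.5, -183.1, 30.0]
orientation: [-1.539, 0.373, -0.377]
ft_force: [2.1, -0.7, -2.5]
width: 63.6
```

```bash
python3 hold.py h4
```

```text
t 20.125 TCP in pile frame -68.1 -0.1 [ 504.5 -183.1   30. ] bottom 41.5 turn [0.07 0.15 0.01] F 2.2 0.3 -2.5 w 63.6 [-0.37  0.57  1.92 -0.    0.65 -1.46]
scene board top pts 145 z 51.1 a [-98.4 -96.8 -45.8 -45.1] b [-32.2 -30.8  32.5  35.4]
    -95 15.0 32.1
    -80 -32.2 11.6
    -65 -20.5 35.4
    -50 -7.5 30.5
```

View pics/h4s.png

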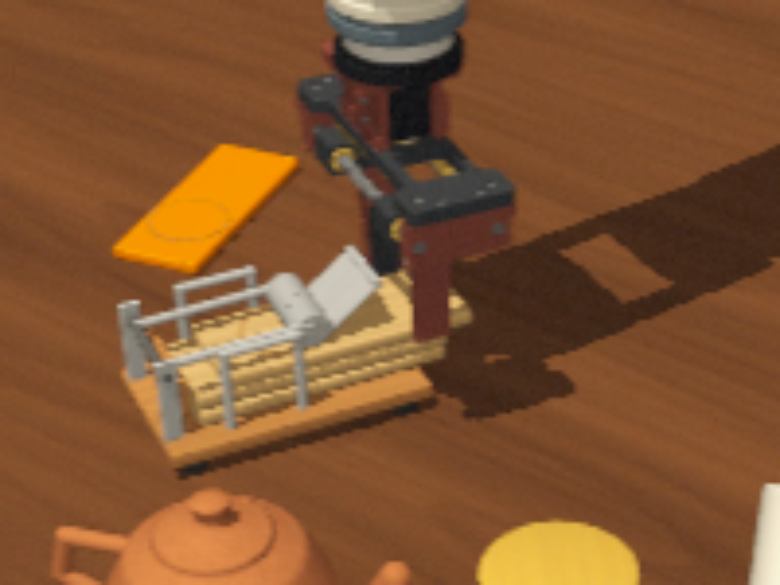

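View pics/h4t.png

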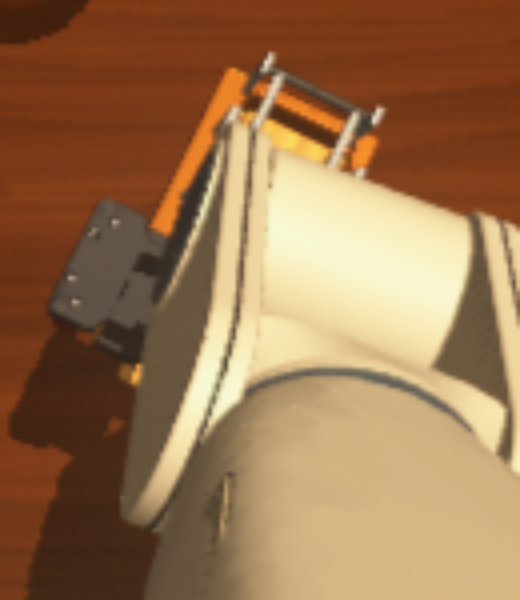

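Seen: the bar's roll rests on the board, and the near end at (460,310) is still about 18 mm short. Going the rest slowly, watching force.

Emit:
{"name": "servo_tool", "arguments": {"moves": "0.0036 -0.0018 0 0 0 0;0.0071 -0.0037 0 0 0 0;0.0107 -0.0055 0 0 0 0;0.0142 -0.0074 0 0 0 0;0.0142 -0.0074 0 0 0 0"}}

```text
t: 20.85
ee_pos: [517.4, -190.0, 29.8]
orientation: [-1.538, 0.374, -0.376]
ft_force: [-0.5, 0.2, -2.4]
width: 63.8
```

```bash
python3 hold.py h5
```

```text
t 20.85 TCP in pile frame -53.5 -0.2 [ 517.4 -190.    29.8] bottom 41.3 turn [0.03 0.05 0.  ] F -0.5 -0.1 -2.4 w 63.8 [-0.37  0.59  1.89 -0.    0.67 -1.47]
scene board top pts 56 z 51.3 a [-83.6 -83.2 -45.2 -45.1] b [-27.1 -23.4  32.   32.1]
    -80 13.8 32.1
    -65 -27.1 11.9
    -50 -9.0 24.6
```

Emit:
{"name": "servo_tool", "arguments": {"moves": "0.0009 -0.0005 -0.0005 0 0 0;0.0018 -0.0009 -0.001 0 0 0;0.0027 -0.0014 -0.001 0 0 0;0.0027 -0.0014 -0.001 0 0 0"}}

```text
t: 21.45
ee_pos: [518.1, -190.4, 29.0]
orientation: [-1.538, 0.377, -0.373]
ft_force: [-6.7, 2.3, 5.9]
width: 63.7
```

```bash
python3 hold.py
```

```text
t 21.45 TCP in pile frame -52.7 -0.2 [ 518.1 -190.4   29. ] bottom 40.5 turn [-0.07 -0.16  0.  ] F -7.0 -1.1 5.9 w 63.7 [-0.37  0.59  1.88  0.    0.67 -1.47]
```

Emit:
{"name": "servo_tool", "arguments": {"moves": "0.0009 -0.0005 0 0 0 0;0.0018 -0.0009 0.0005 0 0 0;0.0018 -0.0009 0.0005 0 0 0"}}

```text
t: 21.82
ee_pos: [521.2, -191.9, 29.2]
orientation: [-1.538, 0.375, -0.375]
ft_force: [-1.2, 1.1, -2.0]
width: 63.8
```

```bash
python3 hold.py h6
```

```text
t 21.825 TCP in pile frame -49.2 -0.2 [ 521.2 -191.9   29.2] bottom 40.7 turn [-0.   -0.01  0.  ] F -1.6 0.4 -2.0 w 63.8 [-0.37  0.59  1.88 -0.    0.67 -1.47]
scene board top pts 36 z 50.6 a [-80.4 -80.1 -45.9 -45.8] b [-15.1 -12.6  37.7  39.9]
    -80 2.8 33.5
```

View pics/h6s.png

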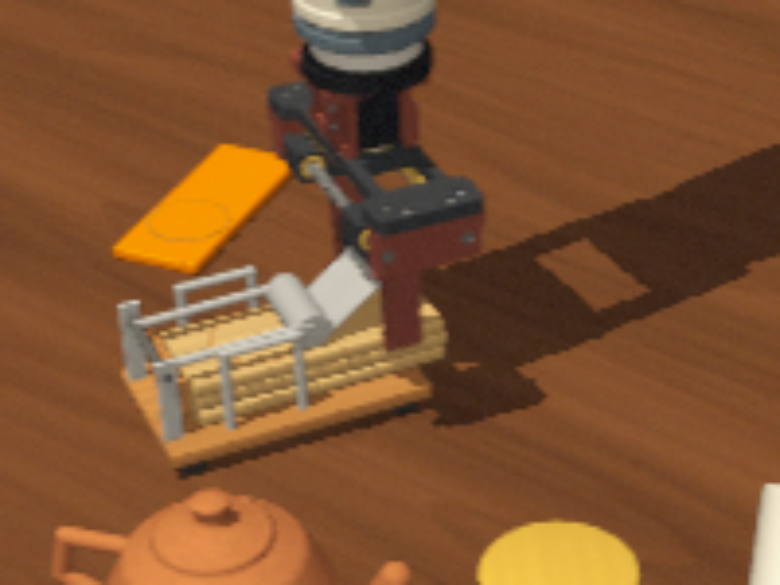

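Emit:
{"name": "servo_tool", "arguments": {"moves": "0.0009 -0.0005 0 0 0 0;0.0018 -0.0009 0 0 0 0;0.0018 -0.0009 0 0 0 0"}}

```text
t: 22.3
ee_pos: [523.2, -192.9, 29.2]
orientation: [-1.538, 0.375, -0.375]
ft_force: [-1.8, 0.4, -1.6]
width: 63.6
```

```bash
python3 hold.py
```

```text
t 22.3 TCP in pile frame -47.0 -0.2 [ 523.2 -192.9   29.2] bottom 40.7 turn [ 0.01  0.   -0.  ] F -1.8 -0.4 -1.6 w 63.6 [-0.37  0.59  1.87 -0.    0.67 -1.47]
```

Moved freely another 2 mm, with no stop felt yet. One more step.

Emit:
{"name": "servo_tool", "arguments": {"moves": "0.0009 -0.0005 0 0 0 0;0.0018 -0.0009 0 0 0 0;0.0018 -0.0009 0 0 0 0"}}

```text
t: 22.68
ee_pos: [523.6, -193.2, 29.0]
orientation: [-1.538, 0.377, -0.373]
ft_force: [-5.6, 2.3, -0.9]
width: 63.5
```

```bash
python3 hold.py h7
```

```text
t 22.675 TCP in pile frame -46.5 -0.2 [ 523.6 -193.2   29. ] bottom 40.5 turn [-0.06 -0.15 -0.  ] F -6.0 -0.5 -0.9 w 63.5 [-0.37  0.6   1.87  0.    0.68 -1.47]
scene board top pts 31 z 50.8 a [-77.7 -76.9 -45.7 -45.6] b [-12.9 -11.6  39.4  40.5]
    -80 9.6 32.8
```

View pics/h7s.png

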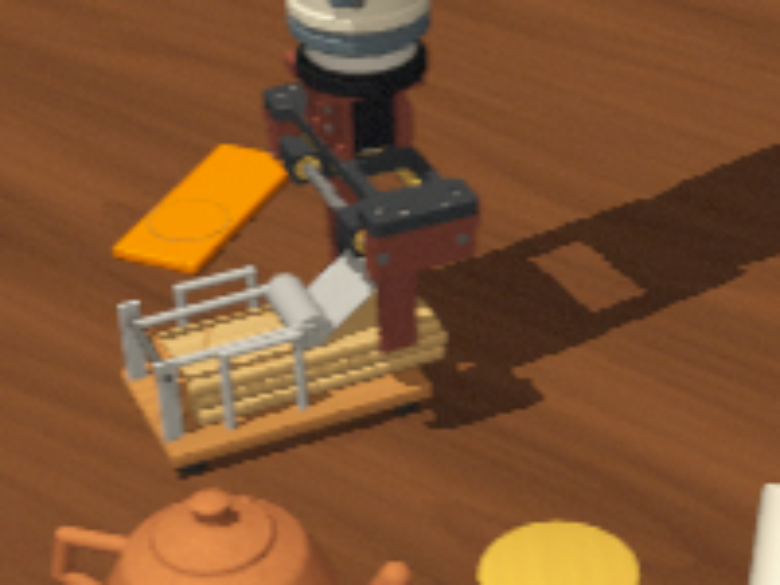

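Resistance is now building (6 N) and the near end lies flush with the pile at (440,335). Releasing.

Emit:
{"name": "servo_tool", "arguments": {"moves": "0 0 0 0 0 0;0 0 0 0 0 0;0 0 0 0 0 0;0 0 0 0 0 0;0 0 0 0 0 0", "hand": 30}}

```text
t: 23.4
ee_pos: [525.0, -193.8, 29.3]
orientation: [-1.538, 0.375, -0.375]
ft_force: [-0.1, 0.0, -1.1]
width: 77.6
```

Emit:
{"name": "servo_tool", "arguments": {"moves": "0 0 0.01 0 0 0;0 0 0.03 0 0 0;0 0 0.06 0 0 0;0 0 0.1 0 0 0;-0.08 0.06 0.14 0 0 0;-0.14 0.11 0.16 0 0 0;-0.2 0.16 0.16 0 0 0;-0.2 0.16 0.16 0 0 0"}}

```text
t: 24.4
ee_pos: [334.6, -42.0, 188.1]
orientation: [-1.538, 0.375, -0.376]
ft_force: [0.0, 0.4, -0.1]
width: 77.6
```

Emit:
{"name": "servo_tool", "arguments": {"moves": "-0.03 0.06 0 0 0 0;-0.03 0.12 0 0 0 0;-0.03 0.18 0 0 0 0;-0.03 0.2 0 0 0 0;-0.03 0.2 0 0 0 0"}}

```text
t: 25.02
ee_pos: [306.0, 158.3, 187.9]
orientation: [-1.538, 0.372, -0.372]
ft_force: [-0.3, -0.1, -1.5]
width: 77.6
```

```bash
python3 - <<'E'
from h import *
o,M=tool(); print(o['t'],o['ee_pos'].round(1)); s=grab('scene');t=grab('top')
h=ang(-27.4); y=ang(62.6); H=np.array([565,-214.4,0])
for n,im in(('top',t),('scene',s)):
    C=cloud(im); px=im['pixels'].astype(int); a=(C-H)@h; b=(C-H)@y
    m=(abs(C[...,2]-50)<4)&(abs(b)<45)&(abs(a)<95)&(px[...,0]>140)&(px[...,0]-px[...,2]>50)
    A=a[m];B=b[m]; print(n,m.sum(),'z',C[m][:,2].mean().round(1),'a',np.percentile(A,[0,1,99,100]).round(1),'b',np.percentile(B,[0,1,99,100]).round(1))
    for lo in range(-80,-20,10):
        k=(A>=lo)&(A<lo+10)
        if k.sum()>5: print('   ',lo,B[k].min().round(1),B[k].max().round(1))
c=cv2.resize(s['pixels'][190:270,185:305,::-1],None,fx=6.5,fy=6.5,interpolation=cv2.INTER_CUBIC);cv2.imwrite('pics/fs.png',c)
c=cv2.resize(t['pixels'][180:280,355:455,::-1],None,fx=5.5,fy=5.5,interpolation=cv2.INTER_CUBIC);cv2.imwrite('pics/ft.png',c)
cv2.imwrite('pics/fall.png',s['pixels'][:,:,::-1])
E
```

```text
25.025 [306.  158.3 187.9]
top 1221 z 50.2 a [-76.8 -75.8  86.6  88.9] b [-32.1 -31.1  31.8  42.6]
    -80 -30.1 31.5
    -70 -30.9 32.3
    -60 -30.8 32.3
    -50 -31.4 32.4
    -40 -31.1 32.4
    -30 -31.4 32.1
scene 625 z 50.3 a [-79.8 -77.5  83.4  86.4] b [-33.5 -32.1  32.8  37.3]
    -80 -30.6 33.0
    -70 -28.9 32.1
    -60 -16.9 32.9
    -50 5.0 31.6
    -40 0.7 33.3
    -30 7.4 32.8
```

View pics/fs.png

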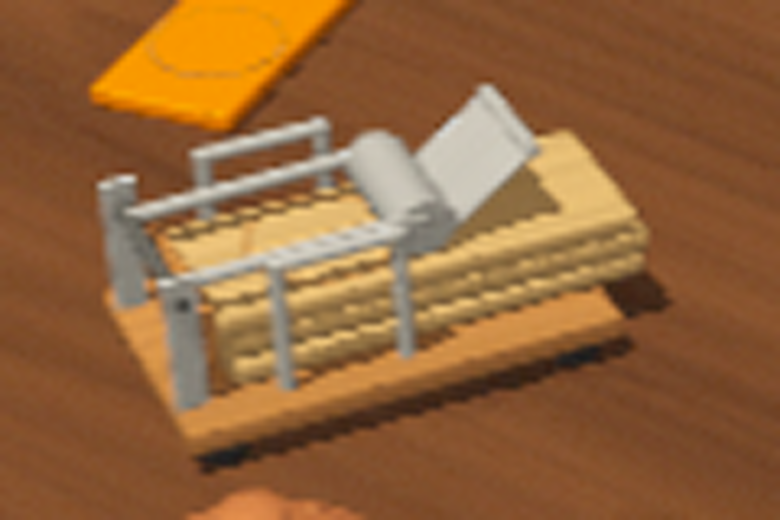

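View pics/ft.png

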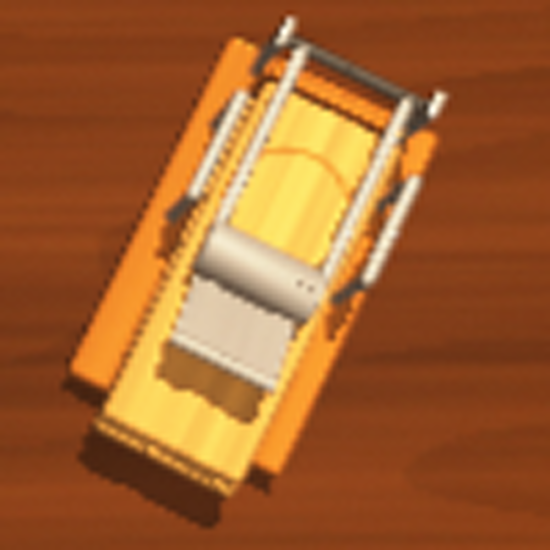

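View pics/fall.png

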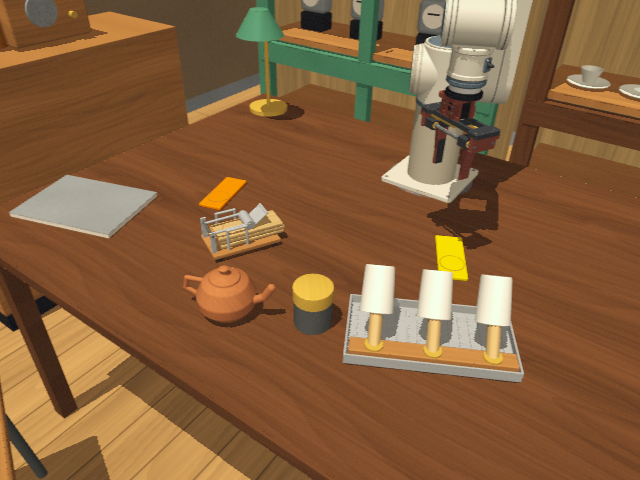

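The board is on the pile, its edge slightly further in than the pile's, lip and roll resting on it at (400,190) in the scene crop, and the guards are clear. Last check is the cup's depth on the peg against its neighbours.

```bash
python3 - <<'E'
from h import *
yaw=27.1; d=np.array([-.643*np.cos(np.radians(yaw)),-.643*np.sin(np.radians(yaw)),.766]); row=ang(117.1)
for i in(0,1,2):
    tip=np.array([532.9,358.7,141])-105*i*row
    for n in('top','scene'):
        im=load(n);C=cloud(im);px=im['pixels'].astype(int); w=(px.max(-1)-px.min(-1)<70)&(px.max(-1)>140)
        v=C-tip; k=v@d; r=np.linalg.norm(v-k[...,None]*d,axis=-1); m=w&(r<48)&(k>-110)&(k<40)&(abs(v@row)<38)&(C[...,2]>50)
        print(i,n,m.sum(),'k',np.percentile(k[m],[2,98,99.5]).round(1),'row',np.mean((v@row)[m]).round(1))
E
```

```text
0 top 864 k [-75.1   7.3   8.2] row -5.3
0 scene 1669 k [-79.8   4.    5.9] row -4.6
1 top 839 k [-75.7   6.5   7.1] row -3.7
1 scene 1562 k [-80.3   2.9   4.1] row -2.9
2 top 777 k [-75.6   6.1   7. ] row -2.2
2 scene 1510 k [-80.7   2.2   3.7] row -0.5
```

```bash
python3 -c "
from h import *
print(ctrl.close_job(), ctrl.get_obs()['t'])"
```

```text
the job is handed in; nothing more can be done
the job is handed in; nothing more can be done
```

I hung the cup mouth-down on the free peg and slid the board in under the lip onto the pile. The job was handed in at about 25 s of the 67 s allowed; it returned no verdict.

- **Cup:** its foot stands about 5 mm beyond the peg tip, within about 2 mm of the two cups that were already hanging. That means the tip is at or near the inner bottom. The cup was let go at about 2 N of contact.
- **Board:** it lies flat, with its top face at about 50 mm, square, and within about 1 mm of the middle. The bar's roll and lip look to be resting on it; the bar's force was not measured. At the end of the slide the push built to 6 N, which I took as the back stop.
- **Not touched:** the other cups, teapot, tin and the yellow and orange boards look unmoved in the last picture. The robot ended clear of everything.

**Readings that disagreed:**
- **Tool height:** the reported TCP lay about 33 mm further along the tool than the pictures showed. I worked from the camera.
- **Cup angle:** at 40° the wrist came too close to its joint limit, so I put the cup on at 29°. It settled to about 36° by itself.
- **Board depth:** measured against the pile's front edge, the board sits about 3 mm further in than expected. Measured against the holder's floor edge, it is home within about 1 mm. Both fit the tolerance.

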